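# Take the hot lid off the glue pot with the lid lifter

### The arm

A 6-joint arm with a two-finger parallel gripper is mounted at the origin on the work surface; the furniture and walls round the work are solid. World frame = base frame: x ahead of the robot, y to its left, z up, the work surface at z = 0. Lengths are in m, angles in rad, forces in N, time in s.
With the tool pointing down it reaches from about 0.4 to 0.825 m from the base axis. Payload 7 kg.
Tool frame: the origin (TCP) lies on the mounting face of the last link; the fingertips stand 173 mm ahead of it and the grasp point (between the pads) lies 155 mm ahead of it; z points along the fingers, y is the direction in which the jaws open and shut (so a half turn about z gives the same grasp; the last joint's range is limited). The gripper opens to 85 mm and grips with 20 to 120 N. Pads are 22 mm wide; open, the fingers measure 114 mm over their backs; the gripper's body (76 mm by 85 mm) begins 54 mm behind the grasp point. The pads swing forward as they close: fully open they stand 13 mm farther back than shut.
Start: joints at [1.496, 0.359, 0.012, 0, -1.224, -0.288], TCP at [0.24, 0.631, 0.405] pointing down, gripper open.
Joint ranges: [-3.07, 3.07], [-1.43, 2.12], [-1.02, 1.25], [-3.03, 1.67], [-3.05, -0], [-3.03, 3.03]. Speed limits (rad/s): [2.39, 2.39, 3.01, 3.14, 3.14, 3.14].

### API

Orientations are given as a unit quaternion [x, y, z, w].
In Python, from rig import get_obs, imaging, job gives the robot as it stands.
- The arm moves only by the tool servo_tool, never from a script. Its argument "targets" is a list that holds one entry, the list of rows, each a list of 7 numbers: the shift along the tool's x, y, z in mm, then the turn, a rotation vector about the tool's x, y, z in rad, then the closure, from 0 (fully open) to 1 (shut). A call has 1 to 10 rows; each row shifts and turns the commanded pose from where the row before left it, along the tool's axes as they then stand; what a row does not reach is not made up. A row lasts 1/10 s, in which the tool goes at most 50 mm and 8.59 degrees, less where a joint would pass 70% of its speed; a pose out of reach is approached as far as the arm can. A call is refused whole if a number of a shift passes 50 or a number of a turn 0.15, either way. A call with a gripper value outside its range is refused whole. The fingers move at their own pace and stop on an object; the grip force is fixed at half the most. Time passes only in rows, so rows that do not move let the fingers close. It gives the time, the measured TCP pose, the force and the opening at its end, in the units of the state.
- get_obs(): the state, without advancing time (a new reading comes with each control period).
- imaging.snapshot(name): name is "scene" or "top"; returns the picture (420x560x3 uint8, red, green, blue); there is no depth.
- imaging.calibration(name): a dict with "camera_matrix" (3x3 intrinsics, pixels), "camera_from_world" (4x4, takes a point from world to camera coordinates). Camera axes: x right, y down, z forward; pixel columns grow to the right and rows downward; lengths in m; the calibration is good to about 2 mm. A picture is of the moment at which its call begins. calibration takes no time and is no camera call.
- job.sign_off(): hands the job in, once; it reports no verdict.
The state is a dict: "clock": time; "q": joint angles; "qd": joint speeds; "joint_efforts": joint torques, N m; "eef_pos": TCP position; "eef_rot": TCP orientation; "ft_force": force on the tool from outside, world axes, zero at the start; "ft_torque": the same for the moment, N m; "opening": finger opening in m.
Only numpy, scipy, OpenCV 4.12 (cv2) and the standard library are available. Lean on these libraries where they do the work, as an engineer would, in place of code of your own. Each camera call takes 0.05 s, during which the arm holds its last target.

### The job

The lid of the glue pot is hot: take the lid lifter from its stand, hook it into the lid's loop handle, draw the lid gently out from under its keeper lip until it comes up against the stop at the other end, then lift it off, level. Set the lid down gently in the middle of the slatted wooden rest, unhook, and hang the lifter back on its stand. Never touch lid or pot with the gripper or arm, do not pull or press hard on the lid, and leave the other things alone.

Things in the scene. Friction and masses are not known exactly. Their poses are not given: they have to be found in the camera images.
- lifter_grip (a point): Lid lifter: centre of its wooden handle, an upright block 46 mm (its x) by 24 mm (its y) by 50 mm high. Grasp from above across the 24 mm, fingers closing along its y; fingertips no more than 20 mm below this point, as the stand's arms begin at 25 mm. The hook is right below. z up. 0.11 kg.
- lifter_hook (a point): Middle of the hook's inside floor, 125 mm below the handle's centre, same axes. J-shaped hook open upward: floor plate 16 mm wide (x), 6 mm thick (underside 131 mm below handle centre); flat shank 10 mm wide at y -11.5 to -5.5 mm; upturned tip at y +5.5 to +10.5 mm, rising 12 mm above the floor. Inside 11 mm wide along y.
- lifter: The same lid lifter, at the middle of the handle's underside, 25 mm below the handle's centre; same axes. Shank and hook hang below it.
- lid: Lid of the pot, loose: metal plate 84 mm (x) by 110 mm (y) by 5 mm with a loop handle over its middle, about 0.33 kg; balanced about its middle. Origin at the centre of its underside, z up, same yaw as the pot at the start. It lies on the pot's deck, its +y edge under the keeper lip.
- lid_loop (a point): Middle of the lid's loop handle: straight round bar 7 mm thick along the lid's x, 43 mm free between its legs; axis 34.5 mm above the lid's underside, 26 mm free height between plate and bar. The hook goes in beneath it along the lid's y. To stay level the lid must hang with the bar's middle within 6 mm of the middle of the 16 mm wide hook.
- pot_deck (a point): Electric glue pot, fixed, 112 mm (x) by 190 mm (y): centre of its deck, 60 mm above the bench; z up. Forward for the lid is the pot's -y. A dark keeper frame is clamped on the deck: lip over the lid's +y edge (underside 8 mm, top 14 mm above deck), stop bar 10 mm high at the -y end, side guides 6 mm high, 3 mm play each side.
- pot: The same pot, centre of its underside. The keeper frame's place along y varies +-12 mm and is not measured: the stop is met after 7 to 33 mm of drawing, and the lid clears the lip only in the last 3 mm before it. Sliding takes 1 to 3 N; draw slowly (about 20 mm/s), feel the stop as a rise of about 5 N, then lift. Over 12 N is too hard.
- rest_top (a point): Lid rest, fixed: slatted dark-wood trivet, 120 mm (x) by 150 mm (y), point at the centre of its top, 22 mm above the bench; z up. The lid may lie on it turned any way, its middle over the middle.
- rest: The same lid rest, at the centre of its underside.
- stand_top (a point): Stand of the lifter, fixed: two wooden arms along y, each 60 mm long, 14 mm wide, 10 mm thick, tops 130 mm above the bench, with an open slot 26 mm wide between them; point at the slot's middle, level with the tops. The handle's underside lies on both arms, hook down through the slot, lifter's y along the slot. In and out straight down and up.
- mug: Bystander: green mug, 96 mm high, at the back left. Origin at its underside.
- thread_spool: Bystander: spool of thread, 55 mm high, at the back. Origin at its underside.
- beeswax: Bystander: round cake of wax, 62 mm across, 22 mm high, behind the pot. Origin at its underside.
Things that resemble listed ones, but are neither listed nor needed, are in the scene too. What is meant by the lifter is not orange, and is the larger of those in its own colour.

How it is judged:
On the way, in this order (a step that is already met when the one before it is completed fails the run):
1. the lid hangs level from the lifter's hook, clear above the pot (z of lid in the frame of pot_deck above 0.025 m and contact force between lifter and lid above 0.5 N and angle between lid's own z axis and vertical below 0.18 rad), for 0.2 s.
2. the lid lies on the rest, free of the hook (horizontal distance between lid and rest_top below 0.03 m and z of lid in the frame of rest_top between -0.003 and 0.004 m and angle between lid's own z axis and vertical below 0.08 rad and contact force between lifter and lid below 0.05 N), for 0.2 s.
At the end, for the whole second after the job is handed in: The lid lies flat on the rest, its middle within 30 mm of the rest's middle, free of the lifter; the lifter hangs upright on its stand, handle on both arms, within 15 mm of the slot's middle; both at rest (all of step 2 and horizontal distance between lifter and stand_top below 0.015 m and z of lifter in the frame of stand_top between -0.004 and 0.005 m and angle between lifter_grip's own z axis and vertical below 0.12 rad and linear speed of each of lid, lifter below 0.02 m/s); the robot touches nothing.
It fails at once if the gripper or arm touched the hot lid or pot (contact force between any of the fingers, the arm and lid above 0.5 N or contact force between any of the fingers, the arm and pot above 0.5 N).
It fails at once if the lifter pulled or pressed on the lid with more than 12 N (contact force between lifter and lid above 12 N).
It fails at once if the lid was tipped more than 0.2 rad (11 degrees) (angle between lid's own z axis and vertical above 0.2 rad).
It fails at once if the lid was dropped or pressed on the rest with more than 20 N (contact force between lid and rest above 20 N).
It fails at once if a bystander was pushed more than 30 mm (distance of any of mug, thread_spool, beeswax from where it was at the start of the episode above 0.03 m).
It also fails if it takes over 67 s, if anything falls off the work surface, if the arm or the gripper's body presses on something with over 40 N, if the wrist force passes 120 N, or if a joint passes its speed limit or range.

## Working session

There is one attempt and no reset: what is moved stays moved. The work goes in short steps, Python scripts to look and compute and a tool call to move; the robot and the scene stay as the last step left them, time stands still between calls to the robot, and variables do not carry over. Pictures are saved under pics/ and viewed, and the job is handed in when it is done.

Besides the shell and the picture viewer there is one more tool, called in YAML: its name, and indented under it one key for each argument. servo_tool: Moves the arm, as the interface text tells. Its arguments: {"type":"object","properties":{"targets":{"type":"array","items":{"type":"array","items":{"type":"array","items":{"type":"number"}}}}},"required":["targets"]}

```bash
mkdir -p pics; ls
python3 - <<'E'
from rig import get_obs, imaging, job
import cv2
for n in("scene","top"):
    im=imaging.snapshot(n); cv2.imwrite(f"pics/{n}0.png",im[:,:,::-1]); 
    c=imaging.calibration(n); print(n,c)
print(get_obs())
E
```

```text
pics
scene {'camera_matrix': array([[511.94204447,   0.        , 283.19764507],
       [  0.        , 511.94204447, 210.19383085],
       [  0.        ,   0.        ,   1.        ]]), 'camera_from_world': array([[ 0.8485779 , -0.52888586,  0.01397507, -0.4033075 ],
       [-0.35385452, -0.58698746, -0.72817079,  0.29157392],
       [ 0.39332242,  0.61296449, -0.68525324,  1.08383256],
       [ 0.        ,  0.        ,  0.        ,  1.        ]])}
top {'camera_matrix': array([[385.75825441,   0.        , 280.49926774],
       [  0.        , 385.75825441, 211.53695685],
       [  0.        ,   0.        ,   1.        ]]), 'camera_from_world': array([[ 9.61273926e-03, -9.99953629e-01, -5.78889238e-04,
         1.66757917e-02],
       [-9.91985570e-01, -9.46319953e-03, -1.25996337e-01,
         5.05752930e-01],
       [ 1.25985016e-01,  1.78541971e-03, -9.92030538e-01,
         9.82890421e-01],
       [ 0.00000000e+00,  0.00000000e+00,  0.00000000e+00,
         1.00000000e+00]])}
{'clock': 0.1, 'q': array([ 1.49607051e+00,  3.59327087e-01,  1.11550385e-02, -3.36627717e-04,
       -1.22407647e+00, -2.88103777e-01]), 'qd': array([-3.44995329e-04, -9.27629702e-04,  1.41931154e-03,  1.47603846e-03,
       -5.41501449e-05, -5.63359120e-04]), 'joint_efforts': array([-1.79055372e-03, -5.84762514e+01,  2.94106972e+01,  6.95455223e+00,
       -3.19923034e-03,  7.70508223e-06]), 'eef_pos': array([0.23950574, 0.63090001, 0.40384644]), 'eef_rot': array([ 9.83578804e-01, -1.80477653e-01, -8.00368528e-05,  7.38820563e-04]), 'ft_force': array([ 0.31477655, -0.12534657,  0.11632246]), 'ft_torque': array([ 0.02281326, -0.00569609,  0.02995741]), 'opening': 0.0859298584877568}
```

View pics/scene0.png

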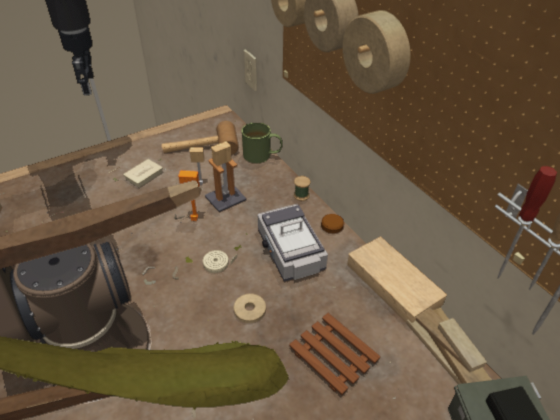

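View pics/top0.png

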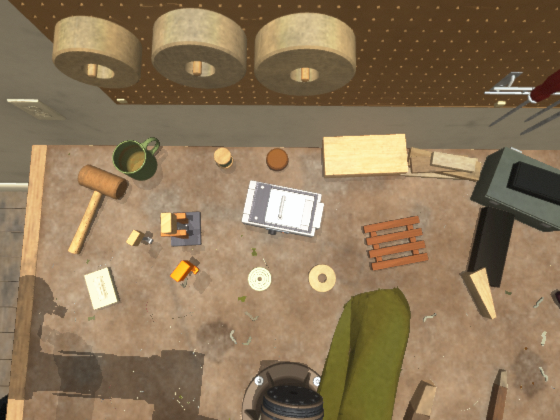

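Scene: the lifter could be the large tan one on the stand (scene 221,153; top 172,225), the small tan one (scene 197,155; top 135,238) or the orange one (scene 188,177; top 183,270). By the description it is the large tan one on the stand, so I'll check that in close crops.

Run:
```python
import cv2,numpy as np
s=cv2.imread("pics/scene0.png");t=cv2.imread("pics/top0.png")
def z(im,x,y,w,h,f):return cv2.resize(im[y:y+h,x:x+w],None,fx=f,fy=f,interpolation=cv2.INTER_CUBIC)
cv2.imwrite("pics/c_l.png",np.hstack([z(s,170,130,80,90,5),z(t,120,195,90,100,4.5).copy()[:450]]))
cv2.imwrite("pics/c_p.png",np.hstack([z(s,250,195,85,90,4.6)[:410],z(t,235,170,95,82,5)[:410]])) if 0 else None
a=z(s,250,195,85,90,5);b=z(t,237,170,90,75,4.4)
cv2.imwrite("pics/c_p1.png",a);cv2.imwrite("pics/c_p2.png",z(t,237,170,90,75,8))
```

```text
(no output)
```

View pics/c_l.png

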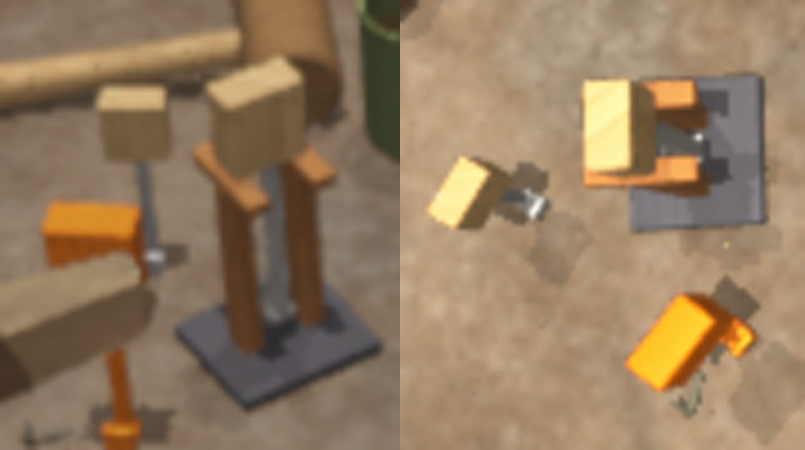

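View pics/c_p1.png

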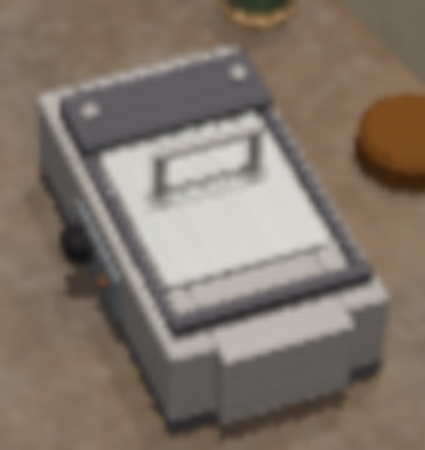

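View pics/c_p2.png

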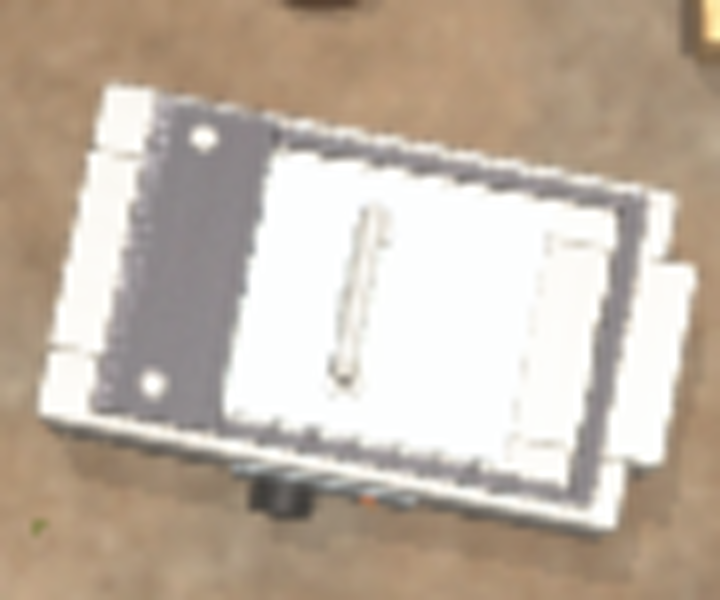

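The large tan lifter on the stand is confirmed: it is visibly bigger than the small tan one, and its handle sits on both arms. Now I'll measure.

```bash
cat > h.py <<'E'
import numpy as np,cv2,json,os
from rig import imaging
def cal(n):
    c=imaging.calibration(n); return c["camera_matrix"],c["camera_from_world"]
def ray(n,u,v):
    K,T=cal(n);R=T[:3,:3];o=-R.T@T[:3,3];d=R.T@np.linalg.inv(K)@[u,v,1];return o,d
def plane(n,u,v,z):
    o,d=ray(n,u,v);return o+d*(z-o[2])/d[2]
def tri(us,ut):
    A=[];b=[]
    o1,d1=ray("scene",*us);o2,d2=ray("top",*ut)
    s=np.linalg.lstsq(np.c_[d1,-d2],o2-o1,rcond=None)[0]
    p,q=o1+s[0]*d1,o2+s[1]*d2
    return (p+q)/2,np.linalg.norm(p-q)
def proj(n,p):
    K,T=cal(n);c=K@(T[:3,:3]@np.asarray(p)+T[:3,3]);return c[:2]/c[2]
E
python3 - <<'E'
from h import *
s=cv2.imread("pics/scene0.png");t=cv2.imread("pics/top0.png")
def z(im,x,y,w,h,f):return cv2.resize(im[y:y+h,x:x+w],None,fx=f,fy=f,interpolation=cv2.INTER_CUBIC)
cv2.imwrite("pics/d1.png",z(s,202,138,48,75,8))
cv2.imwrite("pics/d2.png",z(t,155,205,55,45,14))
# handle top face
hsv=cv2.cvtColor(t,cv2.COLOR_BGR2HSV)
print(hsv[222,160:180])
# rest slats
for n,im in(("top",t),("scene",s)):
    h=cv2.cvtColor(im,cv2.COLOR_BGR2HSV)
    m=((h[...,0]<12)&(h[...,1]>120)&(h[...,2]>60)).astype(np.uint8)
    c,_=cv2.findContours(m,0,2)
    for k in c:
        if cv2.contourArea(k)>60: print(n,cv2.contourArea(k),cv2.minAreaRect(k))
E
```

```text
[[ 16  95 167]
 [ 24  99 252]
 [ 27  85 254]
 [ 28  79 254]
 [ 28  79 254]
 [ 27  84 253]
 [ 25  93 253]
 [ 24  98 253]
 [ 25  96 253]
 [ 26  93 253]
 [ 22 117 247]
 [ 17 130 143]
 [ 17 122 109]
 [ 17 126 105]
 [ 18 125 104]
 [ 17 123 102]
 [ 16 103  97]
 [ 12  65  86]
 [ 11  59  86]
 [ 13 110  88]]
top 432.5 ((390.67132568359375, 237.07582092285156), (34.178646087646484, 49.84386444091797), 77.00537872314453)
top 456.5 ((547.7307739257812, 86.84616088867188), (17.750404357910156, 38.551658630371094), 56.3099365234375)
scene 120.0 ((318.83599853515625, 335.15203857421875), (24.47602653503418, 15.621648788452148), 55.304847717285156)
scene 1457.0 ((333.62396240234375, 351.8393249511719), (74.19573211669922, 56.42429733276367), 43.36342239379883)
scene 925.5 ((537.1000366210938, 192.8000030517578), (21.466251373291016, 59.479408264160156), 26.56505012512207)
```

View pics/d1.png

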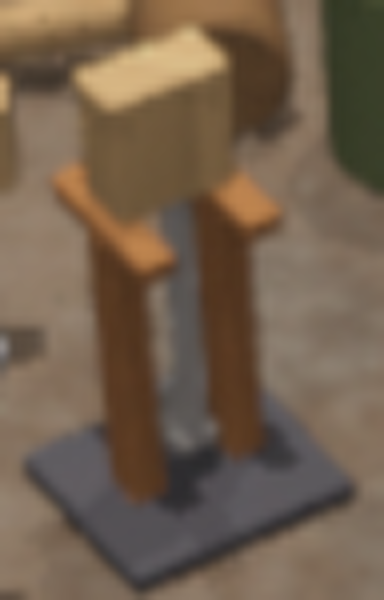

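View pics/d2.png

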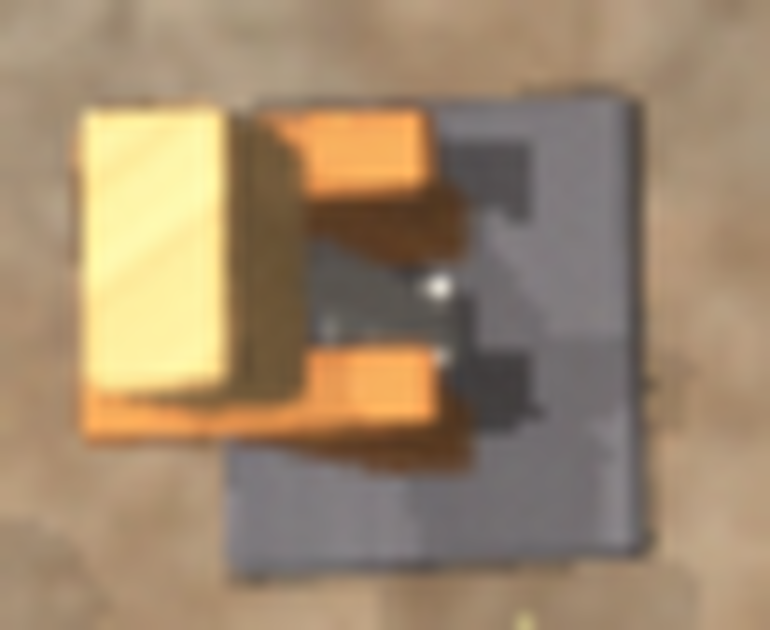

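Run:
```python
from h import *
t=cv2.imread("pics/top0.png");s=cv2.imread("pics/scene0.png")
hsv=cv2.cvtColor(t,cv2.COLOR_BGR2HSV)
up=cv2.resize(hsv[200:245,150:190],None,fx=8,fy=8,interpolation=cv2.INTER_CUBIC)
m=((up[...,2]>200)&(up[...,1]<140)&(up[...,0]>19)).astype(np.uint8)
c=max(cv2.findContours(m,0,2)[0],key=cv2.contourArea)
r=cv2.minAreaRect(c);print(r)
f=lambda x,y,f_,x0,y0:((x+.5)/f_-.5+x0,(y+.5)/f_-.5+y0)
P=[plane("top",*f(*p,8,150,200),.18) for p in cv2.boxPoints(r)]
print(np.round(P,4),np.mean(P,0))
P=np.array([plane("top",*f(x,y,14,155,205),.18) for x,y in [(82,105),(225,105),(228,390),(88,388)]])
print(np.round(P,4),P.mean(0))
# scene corners d1 (left, top, right, front)
Q=np.array([plane("scene",*f(x,y,8,202,138),.18) for x,y in [(75,72),(195,27),(228,62),(98,108)]]);print(np.round(Q,4),Q.mean(0))
# arms: tips front edge corners in top (z .13)
A=np.array([plane("top",*f(x,y,14,155,205),.13) for x,y in [(430,112),(430,190),(437,350),(437,420),(82,438)]]);print("arms",np.round(A,4))
A=np.array([plane("scene",*f(x,y,8,202,138),.13) for x,y in [(55,180),(78,165),(140,268),(175,255),(243,228),(280,210)]]);print("armsS",np.round(A,4))
B=np.array([plane("top",*f(x,y,14,155,205),.006) for x,y in [(635,98),(645,550),(232,572)]]);print("base",np.round(B,4))
g=P.mean(0)
for sg in(1,-1):
  for n,F,x0,y0 in(("scene",8,202,138),("top",14,155,205)):
    for nm,dy,z in(("tip top",8,.042),("tipbot",8,.024),("shankbot",-8.5,.024)):
      u=proj(n,[g[0],g[1]+sg*dy/1000,z]); print(sg,n,nm,(u[0]-x0)*F,(u[1]-y0)*F)
```

```text
((126.5, 182.0), (160.0, 81.0), 90.0)
[[0.4824 0.2909 0.18  ]
 [0.4827 0.2682 0.18  ]
 [0.4377 0.2661 0.18  ]
 [0.4375 0.2887 0.18  ]] [0.46009836 0.27849456 0.18      ]
[[0.4831 0.2908 0.18  ]
 [0.4833 0.2678 0.18  ]
 [0.4376 0.2653 0.18  ]
 [0.4377 0.2876 0.18  ]] [0.46040736 0.27787105 0.18      ]
[[0.4345 0.2885 0.18  ]
 [0.4786 0.2907 0.18  ]
 [0.4789 0.2683 0.18  ]
 [0.4323 0.2676 0.18  ]] [0.45608381 0.27877348 0.18      ]
arms [[0.4886 0.2475 0.13  ]
 [0.4753 0.2469 0.13  ]
 [0.4482 0.2446 0.13  ]
 [0.4363 0.2442 0.13  ]
 [0.4327 0.3038 0.13  ]]
armsS [[0.4291 0.3017 0.13  ]
 [0.4392 0.3051 0.13  ]
 [0.4323 0.2462 0.13  ]
 [0.445  0.2463 0.13  ]
 [0.4703 0.2475 0.13  ]
 [0.485  0.2497 0.13  ]]
base [[0.5068 0.2391 0.006 ]
 [0.4199 0.2341 0.006 ]
 [0.415  0.3127 0.006 ]]
1 scene tip top 175.94011491323295 375.2092174962261
1 scene tipbot 179.3199722318882 414.6670669189366
1 scene shankbot 201.23863066123226 441.56247650027035
1 top tip top 326.6398930057213 313.2075032453717
1 top tipbot 351.79464469237774 321.35377679700855
1 top shankbot 439.32168061519695 322.18913996539345
-1 scene tip top 197.3533248255044 401.2373278744494
-1 scene tipbot 200.56982168342938 440.74181078992774
-1 scene shankbot 178.66063085152155 413.8580184757552
-1 top tip top 413.02980676288644 314.03178773383706
-1 top tipbot 436.66927173292703 322.1638252193337
-1 top shankbot 349.1423893823229 321.328463516651
```

Run:
```python
from h import *
s=cv2.imread("pics/scene0.png");t=cv2.imread("pics/top0.png")
a=cv2.resize(s[160:202,215:238],None,fx=14,fy=14,interpolation=cv2.INTER_LANCZOS4)
b=cv2.resize(t[215:240,172:197],None,fx=18,fy=18,interpolation=cv2.INTER_LANCZOS4)
a=cv2.convertScaleAbs(a,alpha=1.6);b=cv2.convertScaleAbs(b,alpha=1.6)
a=a[:588];b=cv2.copyMakeBorder(b,0,588-450,0,0,0);cv2.imwrite("pics/e.png",np.hstack([a,b]))
g=[.4585,.2783]
for sg in(1,-1):
  for z in(.125,.08,.03):
    for dx in (-5,5):
      u=proj("scene",[g[0]-2e-3+dx/1e3,g[1]-sg*.0115,z]);print(sg,z,dx,(u-[215,160])*14)
```

```text
1 0.125 -5 [101.02739088  82.90403684]
1 0.125 5 [148.80549195  65.83807066]
1 0.08 -5 [116.95205854 268.26141844]
1 0.08 5 [163.61235611 251.04786202]
1 0.03 -5 [133.82594825 464.66740193]
1 0.03 5 [179.30394322 447.32409877]
-1 0.125 -5 [45.50182847 17.86481566]
-1 0.125 5 [92.94457299  1.16457667]
-1 0.08 -5 [ 62.5012413  202.78323463]
-1 0.08 5 [108.84193905 185.93002391]
-1 0.03 -5 [ 80.52264037 398.81874808]
-1 0.03 5 [125.69727902 381.82942119]
```

View pics/e.png

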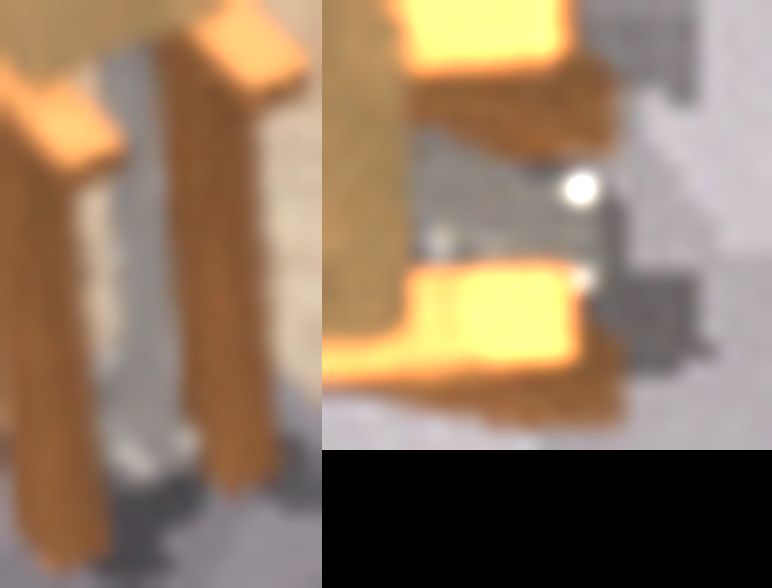

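Run:
```python
from h import *
f=lambda x,y,F,x0,y0:((x+.5)/F-.5+x0,(y+.5)/F-.5+y0)
P=np.array([plane("top",*f(x,y,8,237,170),.06) for x,y in [(107,85),(675,190),(617,528),(42,415)]])
print("deck",np.round(P,4),P.mean(0)); 
for a,b in((0,1),(3,2),(0,3),(1,2)): d=P[b]-P[a];print(np.linalg.norm(d),np.arctan2(d[1],d[0]))
S=np.array([plane("scene",*f(x,y,5,250,195),.06) for x,y in [(40,97),(238,45),(388,292),(165,358)]])
print("deckS",np.round(S,4),S.mean(0))
for a,b in((0,1),(3,2),(0,3),(1,2)): d=S[b]-S[a];print(np.linalg.norm(d),np.arctan2(d[1],d[0]))
s=cv2.imread("pics/scene0.png");t=cv2.imread("pics/top0.png")
a=cv2.resize(s[212:242,272:312],None,fx=18,fy=18,interpolation=cv2.INTER_CUBIC)
b=cv2.resize(t[188:224,270:296],None,fx=16,fy=16,interpolation=cv2.INTER_CUBIC)
b=np.clip((b.astype(float)-140)*2.2,0,255).astype(np.uint8)
cv2.imwrite("pics/f1.png",a);cv2.imwrite("pics/f2.png",b)
```

```text
deck [[ 0.5829  0.1012  0.06  ]
 [ 0.5503 -0.0821  0.06  ]
 [ 0.4414 -0.0633  0.06  ]
 [ 0.4756  0.1199  0.06  ]] [0.51254876 0.01890848 0.06      ]
0.18624153360768578 -1.7470601555626994
0.18636317985369916 -1.7557045937165399
0.10890330184924184 2.96980796185453
0.11051483653813379 2.970780376461535
deckS [[ 0.4728  0.1208  0.06  ]
 [ 0.5806  0.1016  0.06  ]
 [ 0.5471 -0.0797  0.06  ]
 [ 0.4355 -0.0597  0.06  ]] [0.50897865 0.02074225 0.06      ]
0.10946329867209904 -0.1763813974747928
0.11337259572077057 -0.1777744743430885
0.18426255673061742 -1.7747595933576483
0.18435413656670085 -1.7535376694622218
```

View pics/f1.png

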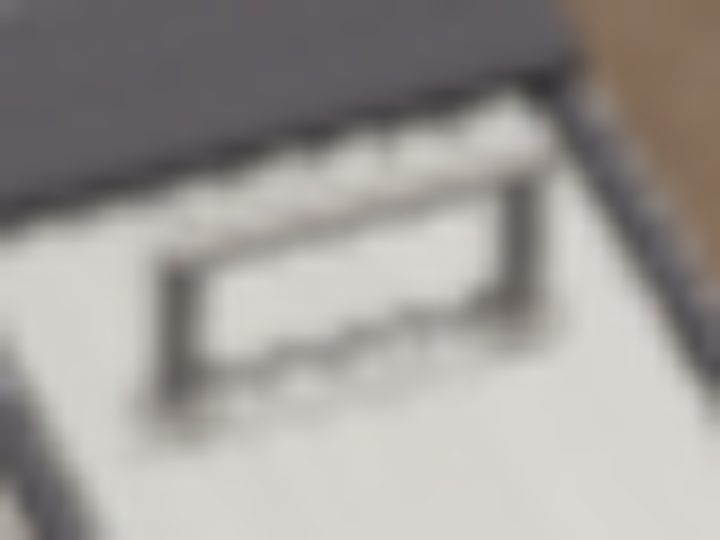

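View pics/f2.png

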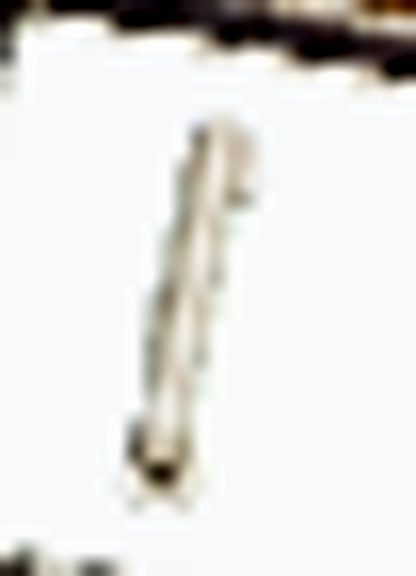

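Run:
```python
from h import *
f=lambda x,y,F,x0,y0:((x+.5)/F-.5+x0,(y+.5)/F-.5+y0)
us=f(355,198,18,272,212);ut=f(187,288,16,270,188)
print(us,ut,tri(us,ut),plane("scene",*us,.0945),plane("top",*ut,.0965))
for a,b in(((175,240),(535,160)),):
  p,q=[plane("scene",*f(*x,18,272,212),.0945) for x in(a,b)];print(p,q,np.arctan2(*(q-p)[1::-1]),np.linalg.norm(q-p))
p,q=[plane("top",*f(*x,16,270,188),.0955) for x in((160,455),(212,130))];print(p,q,np.arctan2(*(q-p)[1::-1]),np.linalg.norm(q-p))
p,q=[plane("scene",*f(*x,18,272,212),.065) for x in((178,405),(520,325))];print("legs",(p+q)/2)
# rest
t=cv2.imread("pics/top0.png");s=cv2.imread("pics/scene0.png")
for n,im,box in(("top",t,(355,205,80,75)),("scene",s,(280,305,110,95))):
    x,y,w,h=box; up=cv2.resize(im[y:y+h,x:x+w],None,fx=6,fy=6,interpolation=cv2.INTER_CUBIC)
    hs=cv2.cvtColor(up,cv2.COLOR_BGR2HSV)
    m=((hs[...,0]<13)&(hs[...,1]>110)&(hs[...,2]>(75 if n=='scene' else 100))).astype(np.uint8)
    cs=[k for k in cv2.findContours(m,0,2)[0] if cv2.contourArea(k)>300]
    pts=np.vstack(cs);r=cv2.minAreaRect(pts)
    hull=cv2.approxPolyDP(cv2.convexHull(pts),8,True)[:,0]
    print(n,len(cs)); P=np.array([plane(n,*f(*p,6,x,y),.022) for p in hull]);print(hull.tolist(),np.round(P,4).tolist())
    M=cv2.moments(np.array([[p[0],p[1]] for p in P*1000],np.float32)[:,:2]);print(M['m10']/M['m00'],M['m01']/M['m00'],np.sqrt(M['m00']))
    cv2.polylines(up,[hull.astype(int)],True,(0,255,0),1);cv2.imwrite(f"pics/r_{n}.png",up)
```

```text
(291.25, 222.52777777777777) (281.21875, 205.53125) (array([0.51112486, 0.02046718, 0.09507502]), np.float64(0.0031184423266576227)) [0.50995792 0.02148115 0.0945    ] [0.51233047 0.01977064 0.0965    ]
[0.48515224 0.02716831 0.0945    ] [0.53459509 0.01509349 0.0945    ] -0.2395290737135393 0.0508959425285763
[0.48648693 0.0236807  0.0955    ] [0.53722365 0.01613097 0.0955    ] -0.14771826338385072 0.051295348332246034
legs [0.5087102  0.01948034 0.065     ]
top 1
[[377, 66], [437, 330], [111, 394], [52, 126]] [[0.4995, -0.3418, 0.022], [0.3839, -0.3639, 0.022], [0.3549, -0.2212, 0.022], [0.4715, -0.1976, 0.022]]
427.4921219834596 -280.9874888624587 131.52196821759642
scene 1
[[287, 46], [600, 309], [375, 532], [56, 240]] [[0.4675, -0.1968, 0.022], [0.496, -0.3415, 0.022], [0.3814, -0.3662, 0.022], [0.3511, -0.2213, 0.022]]
423.93462715715356 -281.28845451037165 132.0858843644298
```

View pics/r_top.png

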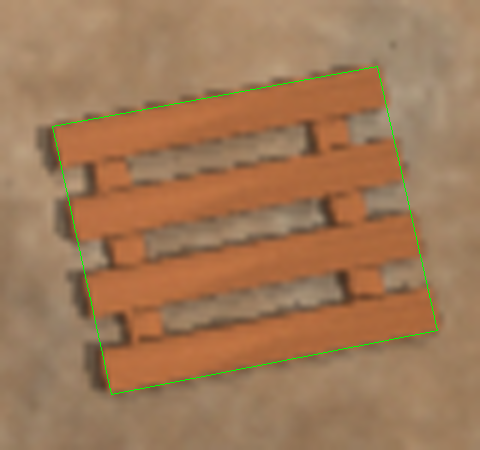

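View pics/r_scene.png

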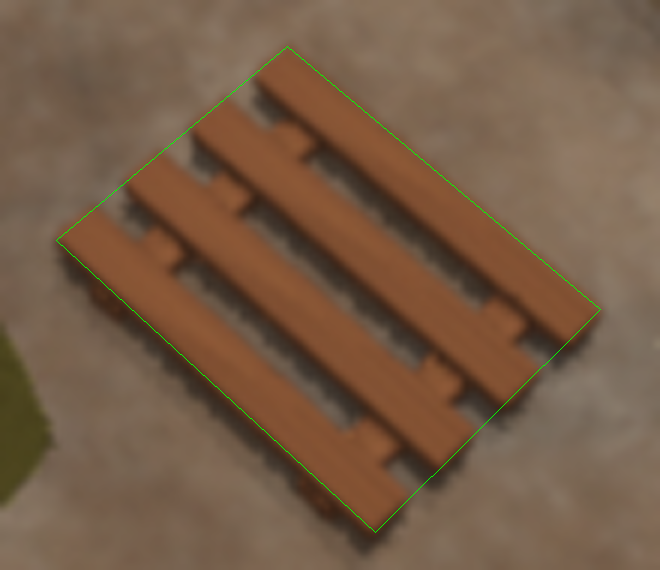

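```bash
cat >> h.py <<'E'
from rig import get_obs
def yawof(o):
    from scipy.spatial.transform import Rotation as R
    M=R.from_quat(o["eef_rot"]).as_matrix();return np.arctan2(M[1,0],M[0,0]),M
def go(xyz,yaw=None):
    "tool-frame mm to target, and tool z turn"
    o=get_obs();y,M=yawof(o);d=(np.array(xyz)-o["eef_pos"])*1000
    print("t%.2f pos"%o["clock"],np.round(o["eef_pos"]*1000,1),"yaw %.4f tilt %s"%(y,np.round(M[:2,2],4)),"F",np.round(o["ft_force"],2),"open %.4f"%o["opening"])
    print(" shift now-axes",np.round(M.T@d,1)," turn z",None if yaw is None else round(-(yaw-y),4))
    if yaw is not None:
        c,s=np.cos(yaw),np.sin(yaw);N=np.array([[c,s,0],[s,-c,0],[0,0,-1]]);print(" shift after-turn",np.round(N.T@d,1))
E
python3 - <<'E'
from h import *
go([.4583,.2783,.40],.058)
print(tri((197,149),(132,235)), "small tan top")
E
```

```text
t0.10 pos [239.5 630.9 403.8] yaw -0.3629 tilt [-0.0004 -0.0014] F [ 0.31 -0.13  0.12] open 0.0859
 shift now-axes [329.7 251.9   4.3]  turn z -0.4209
 shift after-turn [198.  364.7   3.8]
(array([0.43260613, 0.37711609, 0.1167514 ]), np.float64(0.0050525255634114065)) small tan top
```

servo_tool:
  targets:
    - [[0, 0, 0, 0, 0, -0.14, 0.4], [0, 0, 0, 0, 0, -0.14, 0.4], [0, 0, 0, 0, 0, -0.14, 0.4], [20, 36, 0, 0, 0, 0, 0.4], [22, 41, 0, 0, 0, 0, 0.4], [22, 41, 0, 0, 0, 0, 0.4], [22, 41, 0, 0, 0, 0, 0.4], [22, 41, 0, 0, 0, 0, 0.4], [22, 41, 0, 0, 0, 0, 0.4], [22, 41, 0, 0, 0, 0, 0.4]]

```text
clock: 1.1
eef_pos: [0.4079, 0.3564, 0.4046]
eef_rot: [1.0, 0.029, -0.0, 0.0]
ft_force: [0.9, 0.1, 0.0]
opening: 0.0513
```

servo_tool:
  targets:
    - [[22, 41, 2, 0, 0, 0, 0.4], [20, 35, 2, 0, 0, 0, 0.4], [4, 7, 0, 0, 0, 0, 0.4], [0, 0, 0, 0, 0, 0, 0.4], [0, 0, 0, 0, 0, 0, 0.4]]

```text
clock: 1.6
eef_pos: [0.458, 0.2783, 0.4006]
eef_rot: [1.0, 0.028, -0.0, -0.0]
ft_force: [-0.1, -0.0, 1.0]
opening: 0.0509
```

Run:
```python
from h import *
go([.4583,.2783,.312],.058)
s=imaging.snapshot("scene")[:,:,::-1];t=imaging.snapshot("top")[:,:,::-1]
cv2.imwrite("pics/g.png",np.hstack([cv2.resize(s[90:220,150:270],None,fx=3,fy=3),cv2.resize(t[170:300,100:230],None,fx=3,fy=3)]))
```

```text
t1.60 pos [458.  278.3 400.6] yaw 0.0568 tilt [-0.0001  0.    ] F [-0.05 -0.04  0.99] open 0.0509
 shift now-axes [ 0.3  0.  88.6]  turn z -0.0012
 shift after-turn [ 0.3 -0.  88.6]
```

View pics/g.png

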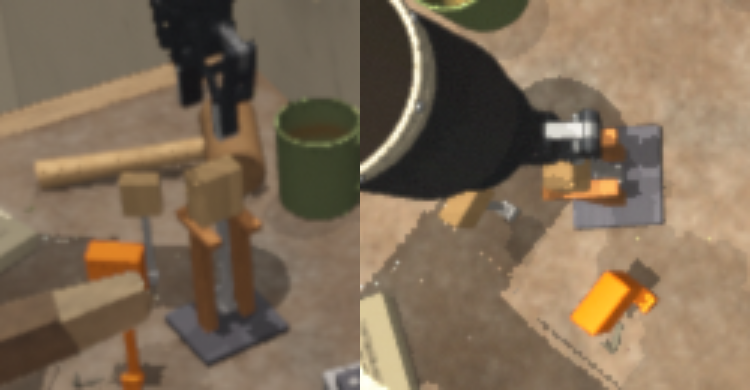

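The gripper (fingers at about 190–235 px in the left crop) is over the handle. Descending to grasp.

servo_tool:
  targets:
    - [[0, 0, 25, 0, 0, 0, 0.4], [0, 0, 30, 0, 0, 0, 0.4], [0, 0, 22, 0, 0, 0, 0.4], [0, 0, 11, 0, 0, 0, 0.4], [0, 0, 0, 0, 0, 0, 0.4], [0, 0, 0, 0, 0, 0, 0.4]]

```text
clock: 2.3
eef_pos: [0.4582, 0.2787, 0.3135]
eef_rot: [1.0, 0.029, 0.0, -0.0]
ft_force: [-0.2, -0.7, 0.3]
opening: 0.0508
```

servo_tool:
  targets:
    - [[0, 0, 0, 0, 0, 0, 0.55], [0, 0, 0, 0, 0, 0, 0.65], [0, 0, 0, 0, 0, 0, 0.75], [0, 0, 0, 0, 0, 0, 1], [0, 0, 0, 0, 0, 0, 1], [0, 0, 0, 0, 0, 0, 1], [0, 0, 0, 0, 0, 0, 1]]

```text
clock: 3.0
eef_pos: [0.4583, 0.2782, 0.3138]
eef_rot: [1.0, 0.029, 0.001, -0.001]
ft_force: [-0.9, 0.8, 6.4]
opening: 0.0232
```

Run:
```python
from h import *
go([.4583,.2783,.312],.058)
```

```text
t3.00 pos [458.3 278.2 313.8] yaw 0.0574 tilt [0.0013 0.0013] F [-0.87  0.83  6.44] open 0.0232
 shift now-axes [-0.  -0.1  1.8]  turn z -0.0006
 shift after-turn [-0.  -0.1  1.8]
```

servo_tool:
  targets:
    - [[0, 0, -5, 0, 0, 0, 1], [0, 0, -10, 0, 0, 0, 1], [0, 0, -20, 0, 0, 0, 1], [0, 0, -20, 0, 0, 0, 1], [0, 0, -20, 0, 0, 0, 1], [0, 0, -20, 0, 0, 0, 1], [0, 0, -20, 0, 0, 0, 1], [0, 0, -15, 0, 0, 0, 1], [0, 0, -10, 0, 0, 0, 1], [0, 0, 0, 0, 0, 0, 1]]

```text
clock: 4.0
eef_pos: [0.4582, 0.278, 0.4543]
eef_rot: [1.0, 0.029, 0.001, -0.001]
ft_force: [0.1, 0.1, -0.9]
opening: 0.0233
```

Run:
```python
from h import *
go([.4583,.2783,.45],.058)
s=imaging.snapshot("scene")[:,:,::-1];t=imaging.snapshot("top")[:,:,::-1]
cv2.imwrite("pics/k.png",np.hstack([cv2.resize(s[50:220,150:270],None,fx=3,fy=3),cv2.resize(t[170:340,100:230],None,fx=3,fy=3)]))
```

```text
t4.00 pos [458.2 278.  454.3] yaw 0.0572 tilt [0.0018 0.0018] F [ 0.11  0.09 -0.91] open 0.0233
 shift now-axes [ 0.1 -0.3  4.3]  turn z -0.0008
 shift after-turn [ 0.1 -0.3  4.3]
```

View pics/k.png

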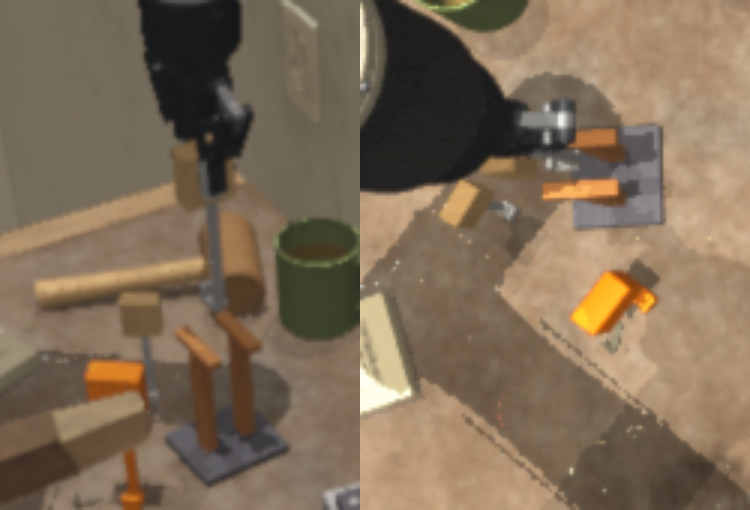

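The lifter hangs from the gripper, upright and clear of the arms. Its hook (left crop, about 213,300) has the tip to the left, towards +y, as I worked out. Next I move beside the bar.

Run:
```python
from h import *
go([.5057,-.009,.45],-.178)
```

```text
t4.10 pos [457.9 277.8 452.3] yaw 0.0570 tilt [-0.0006 -0.0001] F [-0.13 -0.43 -1.1 ] open 0.0233
 shift now-axes [ 31.4 289.    2.3]  turn z 0.235
 shift after-turn [ 97.8 273.8   2.3]
```

servo_tool:
  targets:
    - [[0, 0, 0, 0, 0, 0.1175, 1], [0, 0, 0, 0, 0, 0.1175, 1], [7, 18, 0, 0, 0, 0, 1], [12, 34, 0, 0, 0, 0, 1], [13, 36, 0, 0, 0, 0, 1], [13, 36, 0, 0, 0, 0, 1], [13, 36, 0, 0, 0, 0, 1], [13, 36, 0, 0, 0, 0, 1], [13, 36, 0, 0, 0, 0, 1], [10, 28, 0, 0, 0, 0, 1]]

```text
clock: 5.1
eef_pos: [0.5042, 0.0029, 0.4519]
eef_rot: [0.996, -0.088, -0.001, 0.0]
ft_force: [0.4, 0.3, -0.2]
opening: 0.0237
```

servo_tool:
  targets:
    - [[4, 14, 0, 0, 0, 0, 1], [0, 0, 15, 0, 0, 0, 1], [0, 0, 20, 0, 0, 0, 1], [0, 0, 15, 0, 0, 0, 1], [0, 0, 5, 0, 0, 0, 1], [0, 0, 0, 0, 0, 0, 1], [0, 0, 0, 0, 0, 0, 1]]

```text
clock: 5.8
eef_pos: [0.5063, -0.009, 0.3982]
eef_rot: [0.996, -0.088, 0.0, 0.0]
ft_force: [0.3, 0.4, -1.3]
opening: 0.0236
```

Run:
```python
from h import *
go([.5057,-.009,.3588],-.178)
s=imaging.snapshot("scene")[:,:,::-1];t=imaging.snapshot("top")[:,:,::-1]
cv2.imwrite("pics/m1.png",cv2.resize(s[170:290,240:350],None,fx=5,fy=5));cv2.imwrite("pics/m2.png",cv2.resize(t[160:260,230:340],None,fx=5,fy=5))
cv2.imwrite("pics/s_m.png",s);cv2.imwrite("pics/t_m.png",t)
```

```text
t5.80 pos [506.3  -9.  398.2] yaw -0.1771 tilt [ 0.0006 -0.0001] F [ 0.26  0.4  -1.31] open 0.0236
 shift now-axes [-0.6  0.1 39.4]  turn z 0.0009
 shift after-turn [-0.6  0.1 39.4]
```

View pics/m1.png

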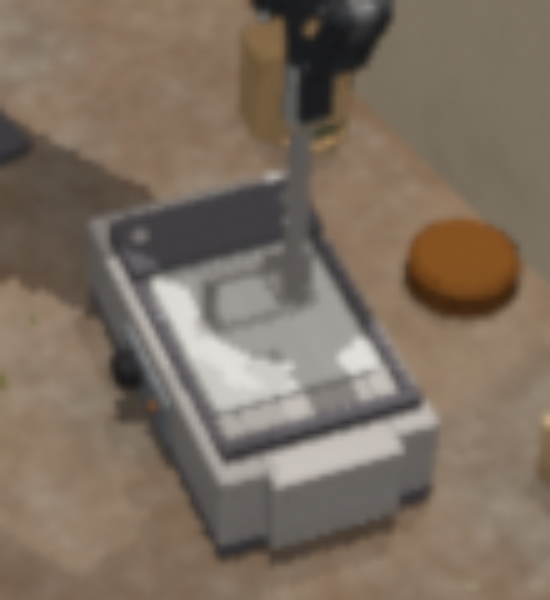

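View pics/m2.png

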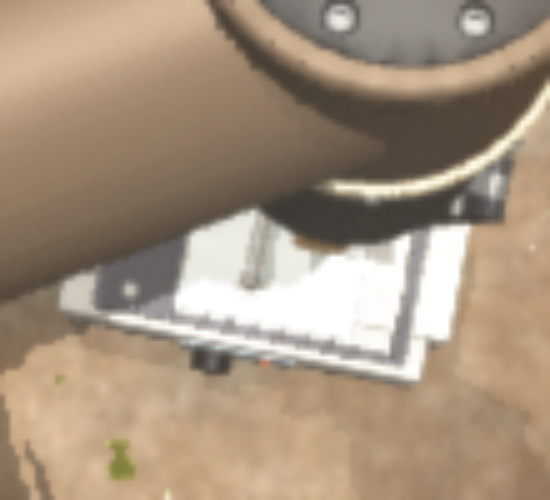

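Run:
```python
from h import *
p=get_obs()["eef_pos"]; F=p[2]-.2838; uy=np.array([np.sin(.178),np.cos(.178),0]);ux=np.array([np.cos(.178),-np.sin(.178),0])
c=np.array([p[0],p[1],F])
for nm,a,b,z in(("shank front bottom L",-5,-11.5,-6),("shank fb R",5,-11.5,-6),("floor corner L",-8,-11.5,-6),("floor R",8,-11.5,-6),("tip topL",-8,10.5,12)):
    q=c+ux*a/1e3+uy*b/1e3+[0,0,z/1e3]; print(nm,(proj("scene",q)-[270,190])*12)
s=cv2.imread("pics/s_m.png");cv2.imwrite("pics/m3.png",cv2.resize(s[190:240,270:320],None,fx=12,fy=12,interpolation=cv2.INTER_CUBIC))
```

```text
shank front bottom L [324.11695663 484.45233196]
shank fb R [371.41342011 471.34555619]
floor corner L [309.88494727 488.39630033]
floor R [385.55944915 467.42541466]
tip topL [269.00473399 348.14260559]
```

View pics/m3.png

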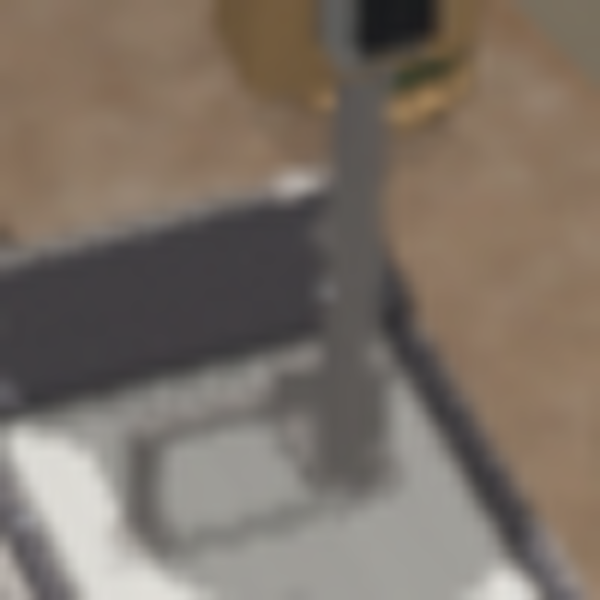

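servo_tool:
  targets:
    - [[0, 0, 10, 0, 0, 0, 1], [0, 0, 12, 0, 0, 0, 1], [0, 0, 10, 0, 0, 0, 1], [0, 0, 4, 0, 0, 0, 1], [0, 0, 2, 0, 0, 0, 1], [0, 0, 0, 0, 0, 0, 1], [0, 0, 0, 0, 0, 0, 1]]

```text
clock: 6.6
eef_pos: [0.5063, -0.009, 0.36]
eef_rot: [0.996, -0.089, 0.0, -0.0]
ft_force: [1.7, -0.7, -1.1]
opening: 0.0234
```

Run:
```python
from h import *
go([.511,.0205,.3588],-.178)
s=imaging.snapshot("scene")[:,:,::-1];cv2.imwrite("pics/m4.png",cv2.resize(s[190:260,260:330],None,fx=8,fy=8,interpolation=cv2.INTER_CUBIC))
```

```text
t6.60 pos [506.3  -9.  360. ] yaw -0.1777 tilt [ 0.0004 -0.    ] F [ 1.69 -0.68 -1.1 ] open 0.0234
 shift now-axes [ -0.6 -29.9   1.2]  turn z 0.0003
 shift after-turn [ -0.6 -29.9   1.2]
```

View pics/m4.png

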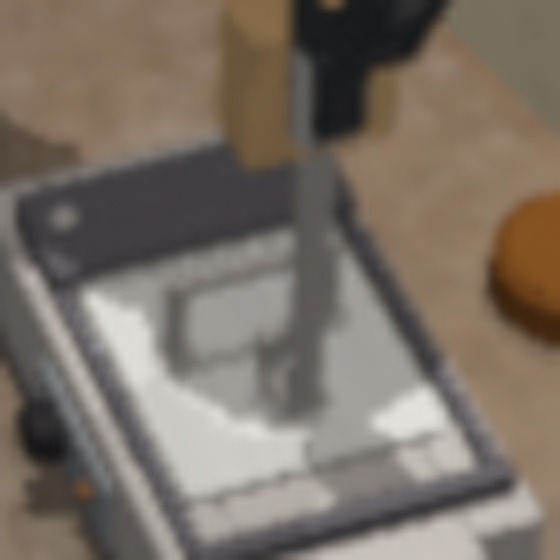

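servo_tool:
  targets:
    - [[0, -4, 1, 0, 0, 0, 1], [0, -4, 0, 0, 0, 0, 1], [0, -4, 0, 0, 0, 0, 1], [0, -4, 0, 0, 0, 0, 1], [0, -4, 0, 0, 0, 0, 1], [0, -3, 0, 0, 0, 0, 1], [0, -2, 0, 0, 0, 0, 1], [0, 0, 0, 0, 0, 0, 1], [0, 0, 0, 0, 0, 0, 1]]

```text
clock: 7.55
eef_pos: [0.5105, 0.0156, 0.3587]
eef_rot: [0.996, -0.089, -0.0, 0.0]
ft_force: [0.3, -0.4, -1.2]
opening: 0.0235
```

Run:
```python
from h import *
go([.511,.0205,.3588],-.178)
s=imaging.snapshot("scene")[:,:,::-1];cv2.imwrite("pics/m5.png",cv2.resize(s[200:250,265:315],None,fx=11,fy=11,interpolation=cv2.INTER_CUBIC))
```

```text
t7.55 pos [510.5  15.6 358.7] yaw -0.1777 tilt [-0.0001 -0.    ] F [ 0.26 -0.4  -1.22] open 0.0235
 shift now-axes [-0.4 -4.9 -0.1]  turn z 0.0003
 shift after-turn [-0.4 -4.9 -0.1]
```

View pics/m5.png

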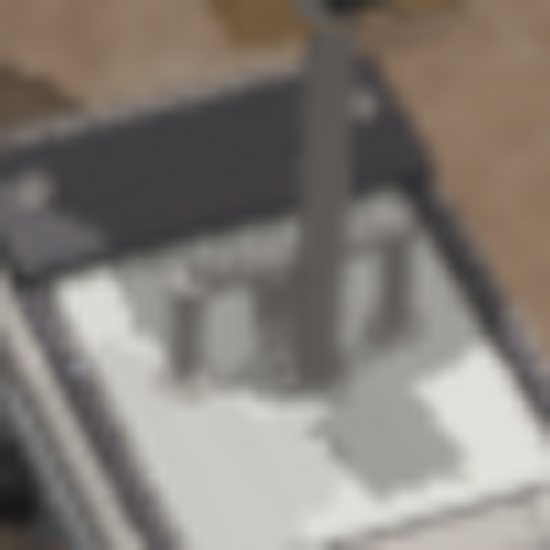

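Run:
```python
from h import *
p=get_obs()["eef_pos"]; uy=np.array([np.sin(.178),np.cos(.178),0]);ux=np.array([np.cos(.178),-np.sin(.178),0])
P=lambda q:(proj("scene",q)-[265,200])*11+5
for z in(.07,.08,.09,.1):
  print(z,"shank L/R",*[P(np.r_[p[:2],z]+ux*a/1e3-uy*.0115).round() for a in(-5,5)],"legs",*[P(np.array([.511,.0205,z])+ux*a/1e3-.0035*uy).round() for a in(-25,25)])
```

```text
0.07 shank L/R [307. 388.] [349. 376.] legs [198. 372.] [407. 314.]
0.08 shank L/R [308. 356.] [350. 344.] legs [199. 340.] [409. 282.]
0.09 shank L/R [309. 324.] [352. 312.] legs [200. 308.] [411. 250.]
0.1 shank L/R [310. 291.] [353. 279.] legs [200. 275.] [412. 218.]
```

servo_tool:
  targets:
    - [[-1, -1, 0, 0, 0, 0, 1], [-0.5, -1, 0, 0, 0, 0, 1], [0, -1, 0, 0, 0, 0, 1], [0, 0, 0, 0, 0, 0, 1], [0, 0, 0, 0, 0, 0, 1]]

```text
clock: 8.1
eef_pos: [0.5096, 0.0188, 0.3587]
eef_rot: [0.996, -0.089, -0.0, -0.0]
ft_force: [0.3, 0.5, -1.1]
opening: 0.0231
```

servo_tool:
  targets:
    - [[0, -1, 0, 0, 0, 0, 1], [0, 0, 0, 0, 0, 0, 1]]

```text
clock: 8.3
eef_pos: [0.5098, 0.0198, 0.3587]
eef_rot: [0.996, -0.089, -0.0, 0.0]
ft_force: [0.3, -0.3, -0.9]
opening: 0.0235
```

servo_tool:
  targets:
    - [[0, -1, 0, 0, 0, 0, 1], [0, 0, 0, 0, 0, 0, 1]]

```text
clock: 8.5
eef_pos: [0.5099, 0.0208, 0.3587]
eef_rot: [0.996, -0.089, -0.0, -0.0]
ft_force: [0.1, 0.7, -0.9]
opening: 0.0236
```

servo_tool:
  targets:
    - [[0, -1, 0, 0, 0, 0, 1], [0, 0, 0, 0, 0, 0, 1]]

```text
clock: 8.7
eef_pos: [0.5101, 0.0218, 0.3587]
eef_rot: [0.996, -0.089, 0.0, -0.0]
ft_force: [0.0, -0.7, -0.8]
opening: 0.0234
```

servo_tool:
  targets:
    - [[0, -1, 0, 0, 0, 0, 1], [0, 0, 0, 0, 0, 0, 1]]

```text
clock: 8.9
eef_pos: [0.5102, 0.0226, 0.3587]
eef_rot: [0.996, -0.089, -0.0, 0.0]
ft_force: [-0.4, -2.3, -0.3]
opening: 0.0235
```

servo_tool:
  targets:
    - [[0, 0, 0, 0, 0, 0, 1]]

```text
clock: 9.0
eef_pos: [0.5102, 0.0226, 0.3587]
eef_rot: [0.996, -0.089, -0.0, 0.0]
ft_force: [-0.6, -1.2, -0.2]
opening: 0.0234
```

servo_tool:
  targets:
    - [[0, 1, 0, 0, 0, 0, 1], [0, 1, 0, 0, 0, 0, 1], [0, 0, 0, 0, 0, 0, 1], [0, 0, 0, 0, 0, 0, 1]]

```text
clock: 9.4
eef_pos: [0.51, 0.0207, 0.3587]
eef_rot: [0.996, -0.089, 0.0, -0.0]
ft_force: [-0.1, -0.5, -1.0]
opening: 0.0233
```

servo_tool:
  targets:
    - [[0, 0, -1.5, 0, 0, 0, 1], [0, 0, -1.5, 0, 0, 0, 1], [0, 0, -1.5, 0, 0, 0, 1], [0, 0, -1, 0, 0, 0, 1], [0, 0, 0, 0, 0, 0, 1]]

```text
clock: 9.9
eef_pos: [0.51, 0.0208, 0.3644]
eef_rot: [0.996, -0.089, 0.0, -0.0]
ft_force: [0.8, 0.3, -2.1]
opening: 0.0234
```

servo_tool:
  targets:
    - [[0, 0, -1, 0, 0, 0, 1], [0, 0, -1, 0, 0, 0, 1], [0, 0, 0, 0, 0, 0, 1]]

```text
clock: 10.2
eef_pos: [0.51, 0.0207, 0.3664]
eef_rot: [0.996, -0.089, 0.0, -0.0]
ft_force: [1.1, -1.1, -0.1]
opening: 0.0238
```

servo_tool:
  targets:
    - [[0, 0, -1.5, 0, 0, 0, 1], [0, 0, -1.5, 0, 0, 0, 1], [0, 0, -1.5, 0, 0, 0, 1], [0, 0, -0.5, 0, 0, 0, 1], [0, 0, 0, 0, 0, 0, 1], [0, 0, 0, 0, 0, 0, 1]]

```text
clock: 10.8
eef_pos: [0.5099, 0.0207, 0.3712]
eef_rot: [0.996, -0.089, 0.0, -0.0]
ft_force: [-0.1, 0.3, -1.2]
opening: 0.0235
```

Run:
```python
from h import *
go([.51,.0205,.3714],-.178)
s=imaging.snapshot("scene")[:,:,::-1];cv2.imwrite("pics/m6.png",cv2.resize(s[200:250,265:315],None,fx=11,fy=11,interpolation=cv2.INTER_CUBIC))
```

```text
t10.80 pos [509.9  20.7 371.2] yaw -0.1778 tilt [0. 0.] F [-0.11  0.27 -1.23] open 0.0235
 shift now-axes [ 0.1  0.2 -0.2]  turn z 0.0002
 shift after-turn [ 0.1  0.2 -0.2]
```

View pics/m6.png

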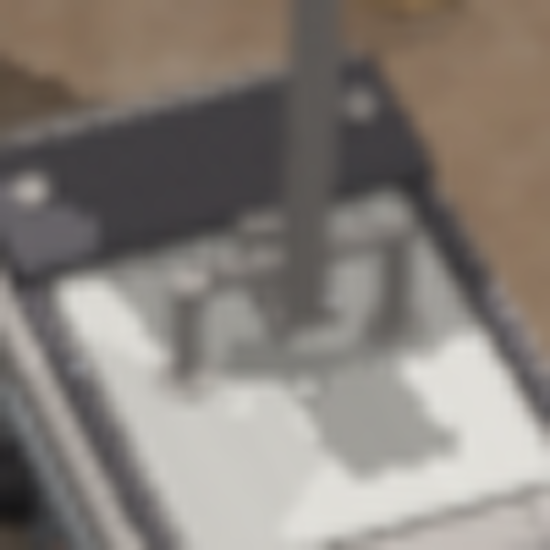

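Run:
```python
from h import *
f=lambda x,y,F,x0,y0:((x+.5)/F-.5+x0,(y+.5)/F-.5+y0)
uy=np.array([np.sin(.178),np.cos(.178),0]);b=np.array([.5095,.0203,0])
t=cv2.imread("pics/top0.png");a=cv2.resize(t[190:240,295:325],None,fx=12,fy=12,interpolation=cv2.INTER_CUBIC);cv2.imwrite("pics/n1.png",np.clip((a.astype(float)-90)*1.5,0,255))
s=cv2.imread("pics/scene0.png");cv2.imwrite("pics/n2.png",cv2.resize(s[235:270,275:330],None,fx=12,fy=12,interpolation=cv2.INTER_CUBIC))
for x,y in((572,487),(620,210)): print("stop top",(plane("top",*f(x,y,8,237,170),.07)-b)@uy)
for x,y in((510,440),(548,235)): print("lid top",(plane("top",*f(x,y,8,237,170),.065)-b)@uy)
```

```text
stop top -0.07748675122139505
stop top -0.07680386968040978
lid top -0.05582286706181249
lid top -0.05590676122545117[ WARN:0@0.665] global loadsave.cpp:1063 imwrite_ Unsupported depth image for selected encoder is fallbacked to CV_8U.
```

View pics/n1.png

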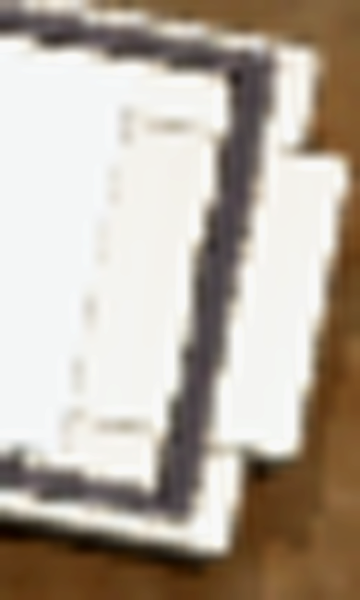

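View pics/n2.png

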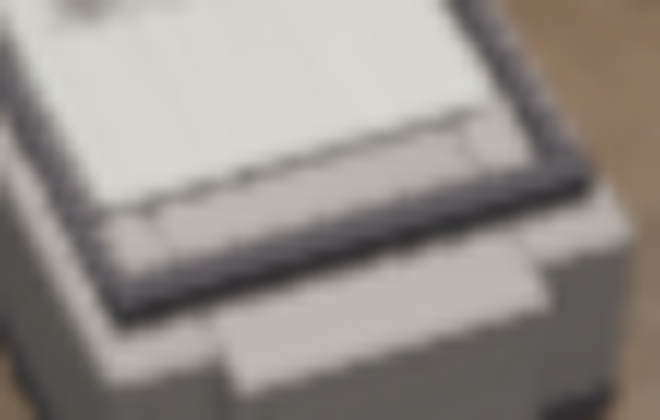

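Vision puts the lid's edge 56 mm and the stop 77 mm ahead of the bar, so I expect about 21 mm of draw plus 2 mm of slack in the hook. I'll draw most of it at 20 mm/s, then feel for the stop.

servo_tool:
  targets:
    - [[0, 1, 0, 0, 0, 0, 1], [0, 1, 0, 0, 0, 0, 1], [0, 1, 0, 0, 0, 0, 1], [0, 1, 0, 0, 0, 0, 1], [0, 1, 0, 0, 0, 0, 1]]

```text
clock: 11.35
eef_pos: [0.5091, 0.0159, 0.3712]
eef_rot: [0.996, -0.089, 0.0, -0.0]
ft_force: [1.5, 2.2, -2.7]
opening: 0.0233
```

servo_tool:
  targets:
    - [[0, 2, 0, 0, 0, 0, 1], [0, 2, 0, 0, 0, 0, 1]]

```text
clock: 11.55
eef_pos: [0.5083, 0.0118, 0.3712]
eef_rot: [0.996, -0.089, 0.0, -0.0]
ft_force: [0.3, 1.4, -2.1]
opening: 0.0233
```

servo_tool:
  targets:
    - [[0, 2, 0, 0, 0, 0, 1], [0, 2, 0, 0, 0, 0, 1]]

```text
clock: 11.75
eef_pos: [0.5076, 0.0077, 0.3712]
eef_rot: [0.996, -0.089, 0.0, -0.0]
ft_force: [0.2, 1.5, -1.6]
opening: 0.0233
```

servo_tool:
  targets:
    - [[0, 2, 0, 0, 0, 0, 1]]

```text
clock: 11.85
eef_pos: [0.5072, 0.0058, 0.3712]
eef_rot: [0.996, -0.089, -0.0, 0.0]
ft_force: [0.2, 1.8, -1.9]
opening: 0.0232
```

servo_tool:
  targets:
    - [[0, 1.5, 0, 0, 0, 0, 1], [0, 1.5, 0, 0, 0, 0, 1]]

```text
clock: 12.05
eef_pos: [0.5067, 0.0028, 0.3712]
eef_rot: [0.996, -0.089, -0.0, -0.0]
ft_force: [-0.7, 2.4, -1.6]
opening: 0.0234
```

servo_tool:
  targets:
    - [[0, 1, 0, 0, 0, 0, 1]]

```text
clock: 12.15
eef_pos: [0.5065, 0.0019, 0.3712]
eef_rot: [0.996, -0.089, -0.0, 0.0]
ft_force: [-0.2, 2.3, -3.0]
opening: 0.0236
```

servo_tool:
  targets:
    - [[0, 1, 0, 0, 0, 0, 1]]

```text
clock: 12.25
eef_pos: [0.5064, 0.001, 0.3712]
eef_rot: [0.996, -0.089, -0.0, 0.0]
ft_force: [0.7, 1.8, -1.3]
opening: 0.0232
```

servo_tool:
  targets:
    - [[0, 1, 0, 0, 0, 0, 1]]

```text
clock: 12.35
eef_pos: [0.5062, 0.0, 0.3712]
eef_rot: [0.996, -0.089, -0.0, 0.0]
ft_force: [-0.1, 2.4, -1.6]
opening: 0.0238
```

Hook travel is about 21 mm and the force is still only sliding friction. One millimetre at a time from here.

servo_tool:
  targets:
    - [[0, 1, 0, 0, 0, 0, 1]]

```text
clock: 12.45
eef_pos: [0.506, -0.001, 0.3712]
eef_rot: [0.996, -0.089, -0.0, 0.0]
ft_force: [0.4, 2.4, -2.0]
opening: 0.0235
```

servo_tool:
  targets:
    - [[0, 0.7, 0, 0, 0, 0, 1]]

```text
clock: 12.55
eef_pos: [0.5059, -0.0017, 0.3712]
eef_rot: [0.996, -0.089, -0.0, 0.0]
ft_force: [0.3, 1.6, -2.3]
opening: 0.0235
```

servo_tool:
  targets:
    - [[0, 0.7, 0, 0, 0, 0, 1]]

```text
clock: 12.65
eef_pos: [0.5058, -0.0024, 0.3712]
eef_rot: [0.996, -0.089, -0.0, 0.0]
ft_force: [-0.1, 2.2, -3.2]
opening: 0.0232
```

servo_tool:
  targets:
    - [[0, 0.7, 0, 0, 0, 0, 1]]

```text
clock: 12.75
eef_pos: [0.5057, -0.003, 0.3712]
eef_rot: [0.996, -0.089, 0.0, 0.0]
ft_force: [0.6, 2.6, -2.2]
opening: 0.023
```

servo_tool:
  targets:
    - [[0, 0.7, 0, 0, 0, 0, 1]]

```text
clock: 12.85
eef_pos: [0.5057, -0.0036, 0.3713]
eef_rot: [0.996, -0.089, 0.0, -0.0]
ft_force: [1.6, 4.2, -2.6]
opening: 0.0235
```

servo_tool:
  targets:
    - [[0, 0.4, 0, 0, 0, 0, 1]]

```text
clock: 12.95
eef_pos: [0.5057, -0.0038, 0.3713]
eef_rot: [0.996, -0.089, 0.0, -0.0]
ft_force: [1.8, 4.7, -2.5]
opening: 0.0235
```

servo_tool:
  targets:
    - [[0, 0.5, 0, 0, 0, 0, 1]]

```text
clock: 13.05
eef_pos: [0.5057, -0.0042, 0.3714]
eef_rot: [0.996, -0.089, 0.001, -0.001]
ft_force: [0.6, 6.6, -1.1]
opening: 0.0233
```

The stop is felt: Fy rose from about 2 N to 6.6 N. I'll ease off and lift.

servo_tool:
  targets:
    - [[0, -0.8, 0, 0, 0, 0, 1], [0, 0, -1, 0, 0, 0, 1], [0, 0, -1, 0, 0, 0, 1], [0, 0, 0, 0, 0, 0, 1]]

```text
clock: 13.45
eef_pos: [0.5055, -0.0038, 0.3733]
eef_rot: [0.996, -0.089, -0.0, -0.0]
ft_force: [-0.0, 4.0, -3.9]
opening: 0.0235
```

servo_tool:
  targets:
    - [[0, 0, -1, 0, 0, 0, 1], [0, 0, -1, 0, 0, 0, 1], [0, 0, 0, 0, 0, 0, 1]]

```text
clock: 13.75
eef_pos: [0.5054, -0.0038, 0.3753]
eef_rot: [0.996, -0.089, -0.0, 0.0]
ft_force: [0.6, 4.1, -4.1]
opening: 0.0234
```

servo_tool:
  targets:
    - [[0, 0, -1, 0, 0, 0, 1], [0, 0, -1, 0, 0, 0, 1], [0, 0, 0, 0, 0, 0, 1]]

```text
clock: 14.05
eef_pos: [0.5053, -0.0041, 0.3771]
eef_rot: [0.996, -0.089, -0.0, 0.0]
ft_force: [0.1, 0.1, -5.3]
opening: 0.0237
```

Run:
```python
from h import *
go([.5057,-.0037,.3772],-.178)
s=imaging.snapshot("scene")[:,:,::-1];cv2.imwrite("pics/p1.png",cv2.resize(s[190:280,245:335],None,fx=6,fy=6,interpolation=cv2.INTER_CUBIC))
```

```text
t14.05 pos [505.3  -4.1 377.1] yaw -0.1779 tilt [-0.0008 -0.0008] F [ 0.15  0.13 -5.35] open 0.0237
 shift now-axes [ 0.3 -0.5 -0.1]  turn z 0.0001
 shift after-turn [ 0.3 -0.5 -0.1]
```

View pics/p1.png

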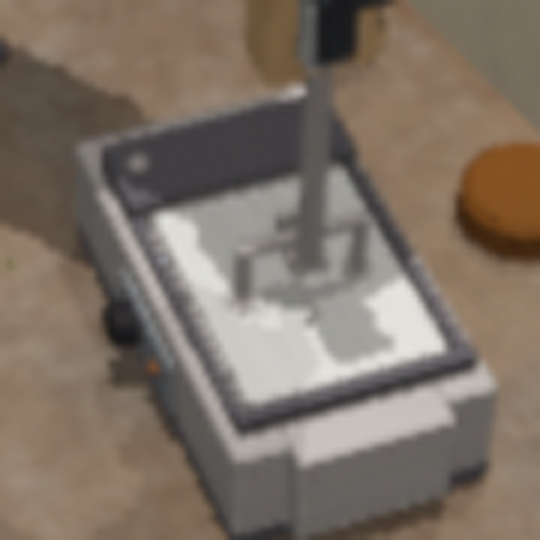

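The lid is up against the stop (edge at about 240–475, 420–350 in the crop) and its weight has come onto the hook. I'll lift a little and watch Fz for the lip catching.

servo_tool:
  targets:
    - [[0, 0, -1, 0, 0, 0, 1], [0, 0, 0, 0, 0, 0, 1], [0, 0, 0, 0, 0, 0, 1]]

```text
clock: 14.4
eef_pos: [0.5053, -0.004, 0.378]
eef_rot: [0.996, -0.089, -0.0, 0.0]
ft_force: [0.0, -0.8, -5.5]
opening: 0.0233
```

servo_tool:
  targets:
    - [[0, 0, -1, 0, 0, 0, 1], [0, 0, 0, 0, 0, 0, 1]]

```text
clock: 14.6
eef_pos: [0.5055, -0.0038, 0.3793]
eef_rot: [0.996, -0.089, 0.0, 0.0]
ft_force: [0.0, 0.1, -5.5]
opening: 0.0232
```

servo_tool:
  targets:
    - [[0, 0, -1, 0, 0, 0, 1], [0, 0, 0, 0, 0, 0, 1]]

```text
clock: 14.8
eef_pos: [0.5056, -0.0038, 0.3804]
eef_rot: [0.996, -0.089, 0.0, -0.0]
ft_force: [0.3, -0.5, -4.7]
opening: 0.0234
```

servo_tool:
  targets:
    - [[0, 0, -1, 0, 0, 0, 1], [0, 0, 0, 0, 0, 0, 1]]

```text
clock: 15.0
eef_pos: [0.5056, -0.0038, 0.3814]
eef_rot: [0.996, -0.089, 0.0, -0.0]
ft_force: [0.4, 0.2, -4.8]
opening: 0.0233
```

servo_tool:
  targets:
    - [[0, 0, -1.5, 0, 0, 0, 1], [0, 0, -2, 0, 0, 0, 1], [0, 0, -2, 0, 0, 0, 1], [0, 0, -1.5, 0, 0, 0, 1]]

```text
clock: 15.4
eef_pos: [0.5056, -0.0038, 0.3885]
eef_rot: [0.996, -0.089, 0.0, -0.0]
ft_force: [-0.2, -0.4, -5.2]
opening: 0.0233
```

servo_tool:
  targets:
    - [[0, 0, -3, 0, 0, 0, 1], [0, 0, -4, 0, 0, 0, 1], [0, 0, -5, 0, 0, 0, 1], [0, 0, -5, 0, 0, 0, 1], [0, 0, -5, 0, 0, 0, 1], [0, 0, -4, 0, 0, 0, 1], [0, 0, -2, 0, 0, 0, 1], [0, 0, 0, 0, 0, 0, 1], [0, 0, 0, 0, 0, 0, 1], [0, 0, 0, 0, 0, 0, 1]]

```text
clock: 16.4
eef_pos: [0.5055, -0.0038, 0.4159]
eef_rot: [0.996, -0.089, -0.0, 0.0]
ft_force: [0.8, -0.5, -4.8]
opening: 0.0239
```

Run:
```python
from h import *
go([.4257,-.281,.42],-.178)
s=imaging.snapshot("scene")[:,:,::-1];cv2.imwrite("pics/p2.png",cv2.resize(s[170:280,235:345],None,fx=5,fy=5,interpolation=cv2.INTER_CUBIC))
print(get_obs()["q"])
```

```text
t16.40 pos [505.5  -3.8 415.9] yaw -0.1778 tilt [-0.0005 -0.0001] F [ 0.77 -0.54 -4.76] open 0.0239
 shift now-axes [-29.5 287.   -4. ]  turn z 0.0002
 shift after-turn [-29.4 287.   -4.1]
[ 3.81671210e-01  6.96448926e-02 -3.36338235e-01 -6.57142691e-05
 -1.16528777e+00  1.01129294e+00]
```

View pics/p2.png

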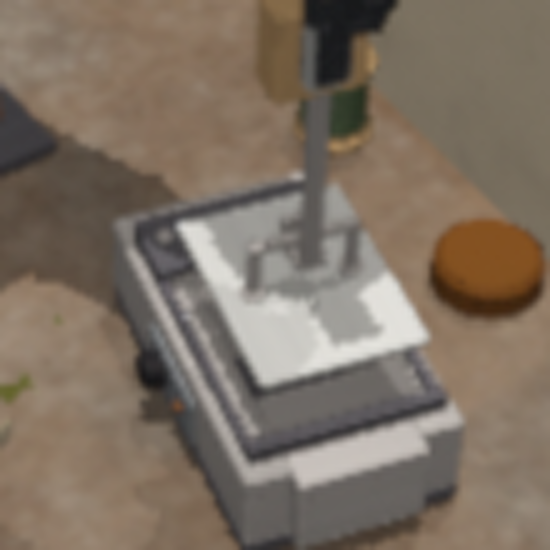

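Run:
```python
from h import *
print(tri((284,376),(408,305)),tri((262,347),(385,289)),plane("top",385,289,.1),plane("top",408,300,.1),plane("top",385,289,.2))
```

```text
(array([ 0.28061055, -0.29662519,  0.07456043]), np.float64(0.017603128506058687)) (array([ 0.29775199, -0.23098045,  0.0744918 ]), np.float64(0.02879726667721159)) [ 0.31256234 -0.23033243  0.1       ] [ 0.28731453 -0.2845056   0.1       ] [ 0.31950186 -0.20369829  0.2       ]
```

servo_tool:
  targets:
    - [[-0.3, 3, 0, 0, 0, 0, 1], [-0.6, 6, 0, 0, 0, 0, 1], [-1, 9, 0, 0, 0, 0, 1], [-1.2, 12, 0, 0, 0, 0, 1], [-1.5, 15, 0, 0, 0, 0, 1], [-1.8, 18, 0, 0, 0, 0, 1], [-2, 20, 0, 0, 0, 0, 1], [-2, 20, 0, 0, 0, 0, 1], [-2, 20, 0, 0, 0, 0, 1], [-2, 20, 0, 0, 0, 0, 1]]

```text
clock: 17.45
eef_pos: [0.4651, -0.1437, 0.4163]
eef_rot: [0.996, -0.089, 0.0, 0.0]
ft_force: [-0.6, -0.3, -5.7]
opening: 0.0234
```

servo_tool:
  targets:
    - [[-2, 20, 0, 0, 0, 0, 1], [-2, 20, 0, 0, 0, 0, 1], [-2, 20, 0, 0, 0, 0, 1], [-2, 20, 0, 0, 0, 0, 1], [-2, 18, 0, 0, 0, 0, 1], [-2, 15, 0, 0, 0, 0, 1], [-1.5, 12, 0, 0, 0, 0, 1], [-1.2, 9, 0, 0, 0, 0, 1], [-0.8, 6, 0, 0, 0, 0, 1], [-0.5, 3, 0, 0, 0, 0, 1]]

```text
clock: 18.45
eef_pos: [0.4248, -0.2804, 0.4162]
eef_rot: [0.996, -0.089, -0.0, -0.0]
ft_force: [-0.2, 0.1, -4.8]
opening: 0.0235
```

Run:
```python
from h import *
go([.4257,-.281,.345],-.178)
s=imaging.snapshot("scene")[:,:,::-1];cv2.imwrite("pics/q1.png",cv2.resize(s[270:410,260:400],None,fx=4,fy=4,interpolation=cv2.INTER_CUBIC))
t=imaging.snapshot("top")[:,:,::-1];cv2.imwrite("pics/q2.png",cv2.resize(t[180:320,330:470],None,fx=4,fy=4,interpolation=cv2.INTER_CUBIC))
```

```text
t18.45 pos [ 424.8 -280.4  416.2] yaw -0.1782 tilt [-0.  0.] F [-0.15  0.14 -4.75] open 0.0235
 shift now-axes [ 1.   0.5 71.2]  turn z -0.0002
 shift after-turn [ 1.   0.5 71.2]
```

View pics/q1.png

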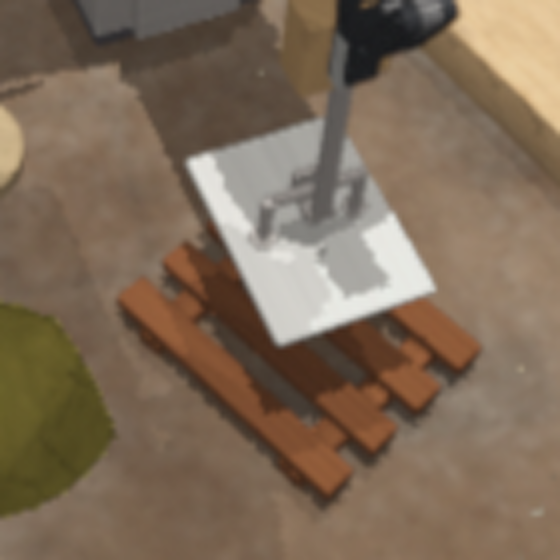

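View pics/q2.png

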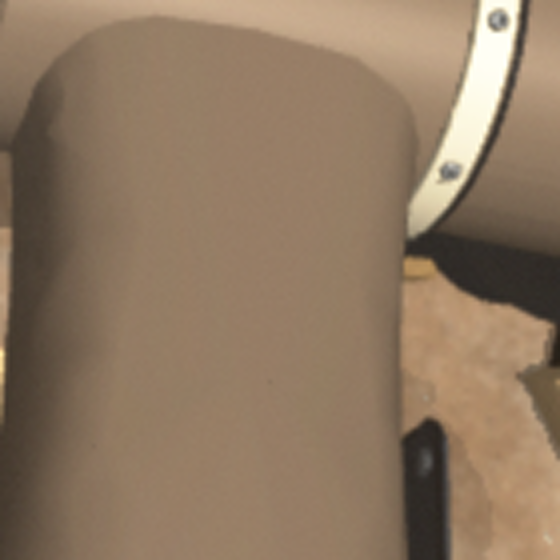

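The lid hangs level over the rest (scene crop, lid centre at about 310,230). Lowering.

servo_tool:
  targets:
    - [[1, 0.5, 4, 0, 0, 0, 1], [0, 0, 8, 0, 0, 0, 1], [0, 0, 12, 0, 0, 0, 1], [0, 0, 14, 0, 0, 0, 1], [0, 0, 12, 0, 0, 0, 1], [0, 0, 9, 0, 0, 0, 1], [0, 0, 6, 0, 0, 0, 1], [0, 0, 3, 0, 0, 0, 1], [0, 0, 2, 0, 0, 0, 1], [0, 0, 0, 0, 0, 0, 1]]

```text
clock: 19.55
eef_pos: [0.426, -0.2806, 0.3463]
eef_rot: [0.996, -0.089, 0.0, 0.0]
ft_force: [-0.5, 0.0, -5.3]
opening: 0.0233
```

servo_tool:
  targets:
    - [[0, 0, 1.5, 0, 0, 0, 1], [0, 0, 1.5, 0, 0, 0, 1], [0, 0, 1.5, 0, 0, 0, 1]]

```text
clock: 19.85
eef_pos: [0.4259, -0.2806, 0.3418]
eef_rot: [0.996, -0.089, 0.0, 0.0]
ft_force: [0.0, -1.3, -4.6]
opening: 0.0234
```

servo_tool:
  targets:
    - [[0, 0, 1, 0, 0, 0, 1], [0, 0, 1, 0, 0, 0, 1], [0, 0, 0, 0, 0, 0, 1]]

```text
clock: 20.15
eef_pos: [0.4259, -0.2805, 0.3396]
eef_rot: [0.996, -0.089, -0.0, -0.0]
ft_force: [0.1, 0.3, -5.0]
opening: 0.0236
```

servo_tool:
  targets:
    - [[0, 0, 1, 0, 0, 0, 1], [0, 0, 1, 0, 0, 0, 1], [0, 0, 0, 0, 0, 0, 1]]

```text
clock: 20.45
eef_pos: [0.4259, -0.2805, 0.3376]
eef_rot: [0.996, -0.089, -0.0, -0.0]
ft_force: [-1.1, -0.3, -5.0]
opening: 0.0235
```

servo_tool:
  targets:
    - [[0, 0, 1, 0, 0, 0, 1], [0, 0, 1, 0, 0, 0, 1], [0, 0, 0, 0, 0, 0, 1]]

```text
clock: 20.75
eef_pos: [0.4262, -0.2806, 0.3361]
eef_rot: [0.996, -0.089, 0.0, 0.0]
ft_force: [0.8, 1.0, -1.6]
opening: 0.0237
```

servo_tool:
  targets:
    - [[0, 0, 2, 0, 0, 0, 1], [0, 0, 2, 0, 0, 0, 1], [0, 0, 2, 0, 0, 0, 1], [0, 0, 0, 0, 0, 0, 1]]

```text
clock: 21.15
eef_pos: [0.4259, -0.2806, 0.3294]
eef_rot: [0.996, -0.089, -0.0, -0.0]
ft_force: [-0.1, 0.5, -1.4]
opening: 0.0231
```

servo_tool:
  targets:
    - [[0, 0, 2, 0, 0, 0, 1], [0, 0, 2, 0, 0, 0, 1], [0, 0, 2, 0, 0, 0, 1], [0, 0, 2, 0, 0, 0, 1], [0, 0, 1.2, 0, 0, 0, 1], [0, 0, 0, 0, 0, 0, 1]]

```text
clock: 21.75
eef_pos: [0.4258, -0.2806, 0.3203]
eef_rot: [0.996, -0.089, -0.0, -0.0]
ft_force: [-0.4, 0.3, -0.9]
opening: 0.0232
```

Run:
```python
from h import *
go([.4257,-.281,.3208],-.178)
s=imaging.snapshot("scene")[:,:,::-1];cv2.imwrite("pics/q3.png",cv2.resize(s[300:400,280:380],None,fx=6,fy=6,interpolation=cv2.INTER_CUBIC))
```

```text
t21.75 pos [ 425.8 -280.6  320.3] yaw -0.1778 tilt [-0.0004  0.0001] F [-0.39  0.26 -0.88] open 0.0232
 shift now-axes [-0.1  0.5 -0.5]  turn z 0.0002
 shift after-turn [-0.1  0.5 -0.5]
```

View pics/q3.png

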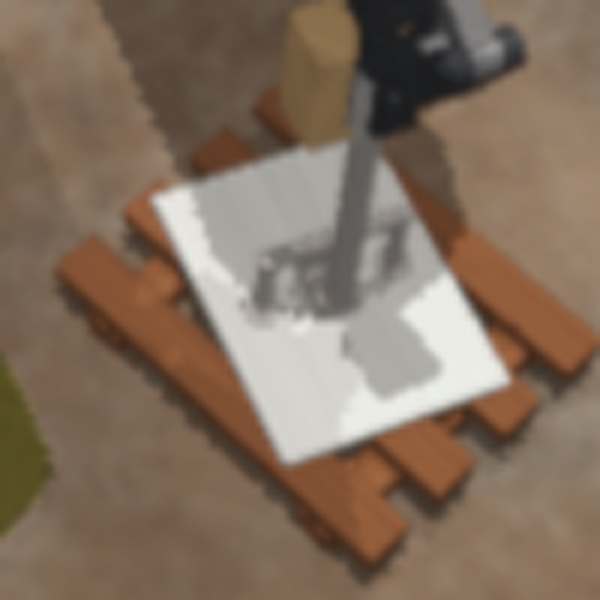

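The lid lies flat in the middle of the rest and the hook is below the bar (no load, Fz −0.9). Withdrawing the hook along the lid's −y.

servo_tool:
  targets:
    - [[0, 2, 0, 0, 0, 0, 1], [0, 3, 0, 0, 0, 0, 1], [0, 3, 0, 0, 0, 0, 1], [0, 3, 0, 0, 0, 0, 1]]

```text
clock: 22.2
eef_pos: [0.4239, -0.2917, 0.3205]
eef_rot: [0.996, -0.089, 0.0, 0.0]
ft_force: [-0.8, 0.4, -1.1]
opening: 0.0232
```

servo_tool:
  targets:
    - [[0, 4, 0, 0, 0, 0, 1], [0, 5, 0, 0, 0, 0, 1], [0, 5, 0, 0, 0, 0, 1], [0, 4, 0, 0, 0, 0, 1], [0, 2, 0, 0, 0, 0, 1], [0, 0, 0, 0, 0, 0, 1]]

```text
clock: 22.8
eef_pos: [0.4204, -0.3113, 0.3204]
eef_rot: [0.996, -0.089, -0.0, -0.0]
ft_force: [-0.2, -0.6, -1.8]
opening: 0.0233
```

Run:
```python
from h import *
go([.4257,-.281,.45],-.178)
s=imaging.snapshot("scene")[:,:,::-1];cv2.imwrite("pics/q4.png",cv2.resize(s[300:400,280:380],None,fx=6,fy=6,interpolation=cv2.INTER_CUBIC))
```

```text
t22.80 pos [ 420.4 -311.3  320.4] yaw -0.1782 tilt [-0.0002  0.    ] F [-0.17 -0.58 -1.82] open 0.0233
 shift now-axes [-1.000e-01 -3.080e+01 -1.296e+02]  turn z -0.0002
 shift after-turn [-1.000e-01 -3.080e+01 -1.296e+02]
```

View pics/q4.png

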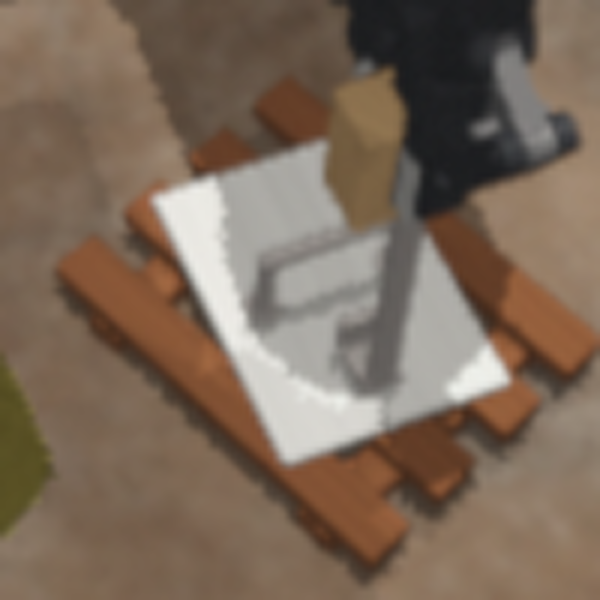

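The hook is free (tip at about 350,340 in the crop, well clear of the bar) and the lid has not moved. Now up and back to the stand.

servo_tool:
  targets:
    - [[0, 0, -5, 0, 0, 0, 1], [0, 0, -10, 0, 0, 0, 1], [0, 0, -18, 0, 0, 0, 1], [0, 0, -20, 0, 0, 0, 1], [0, 0, -20, 0, 0, 0, 1], [0, 0, -20, 0, 0, 0, 1], [0, 0, -20, 0, 0, 0, 1], [0, 0, -15, 0, 0, 0, 1], [0, 0, -7, 0, 0, 0, 1], [0, 0, 0, 0, 0, 0, 1]]

```text
clock: 23.85
eef_pos: [0.4205, -0.311, 0.4569]
eef_rot: [0.996, -0.089, 0.001, 0.0]
ft_force: [-0.1, 0.4, -1.2]
opening: 0.0235
```

Run:
```python
from h import *
go([.4583,.2782,.455],.0574)
```

```text
t23.85 pos [ 420.5 -311.   456.9] yaw -0.1776 tilt [ 0.0023 -0.0008] F [-0.14  0.41 -1.19] open 0.0235
 shift now-axes [ -66.8 -586.6    1.5]  turn z -0.235
 shift after-turn [  71.6 -586.1    1.9]
```

servo_tool:
  targets:
    - [[-1, -10, 0, 0, 0, 0, 1], [-2.4, -20, 0, 0, 0, 0, 1], [-3.4, -30, 0, 0, 0, 0, 1], [-4.1, -36, 0, 0, 0, 0, 1], [-4.1, -36, 0, 0, 0, 0, 1], [-4.1, -36, 0, 0, 0, 0, 1], [-4.1, -36, 0, 0, 0, 0, 1], [-4.1, -36, 0, 0, 0, 0, 1], [-4.1, -36, 0, 0, 0, 0, 1], [-4.1, -36, 0, 0, 0, 0, 1]]

```text
clock: 24.85
eef_pos: [0.4399, 0.004, 0.4548]
eef_rot: [0.996, -0.089, -0.001, 0.0]
ft_force: [0.3, -0.1, -1.1]
opening: 0.0234
```

servo_tool:
  targets:
    - [[-4.1, -36, 0, 0, 0, 0, 1], [-4.1, -36, 0, 0, 0, 0, 1], [-4.1, -36, 0, 0, 0, 0, 1], [-4.1, -36, 0, 0, 0, 0, 1], [-4.1, -36, 0, 0, 0, 0, 1], [-4.1, -36, 0, 0, 0, 0, 1], [-3.4, -30, 0, 0, 0, 0, 1], [-2, -18, 0, 0, 0, 0, 1], [0, 0, 0, 0, 0, -0.1175, 1], [0, 0, 0, 0, 0, -0.1175, 1]]

```text
clock: 25.85
eef_pos: [0.4574, 0.2681, 0.4544]
eef_rot: [1.0, 0.031, -0.001, 0.001]
ft_force: [0.2, 0.7, -2.2]
opening: 0.0233
```

servo_tool:
  targets:
    - [[0, 0, 0, 0, 0, 0, 1], [0, 0, 0, 0, 0, 0, 1]]

```text
clock: 26.05
eef_pos: [0.4576, 0.2672, 0.4551]
eef_rot: [1.0, 0.027, -0.0, 0.0]
ft_force: [0.0, -0.8, -1.7]
opening: 0.0233
```

Run:
```python
from h import *
go([.4583,.2782,.455],.0574)
s=imaging.snapshot("scene")[:,:,::-1];cv2.imwrite("pics/u1.png",cv2.resize(s[60:220,150:270],None,fx=4,fy=3.7,interpolation=cv2.INTER_CUBIC))
```

```text
t26.05 pos [457.6 267.2 455.1] yaw 0.0537 tilt [-0.0006 -0.0005] F [ 0.02 -0.83 -1.7 ] open 0.0233
 shift now-axes [  1.3 -10.9   0.1]  turn z -0.0037
 shift after-turn [  1.3 -10.9   0.1]
```

View pics/u1.png

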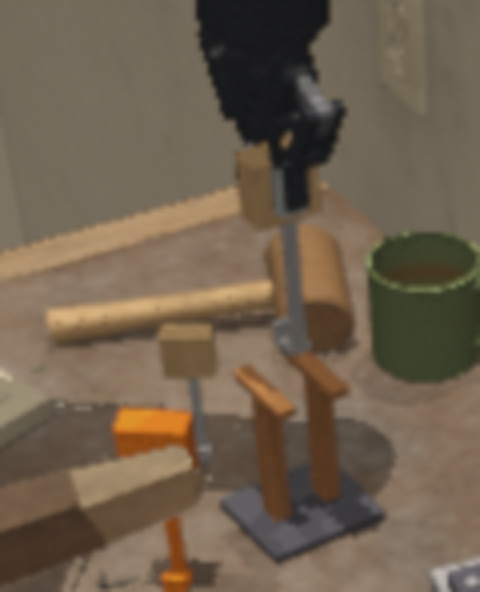

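servo_tool:
  targets:
    - [[0.6, -5, 0, 0, 0, -0.0035, 1], [0.6, -5, 0, 0, 0, 0, 1], [0.1, -0.9, 0, 0, 0, 0, 1], [0, 0, 0, 0, 0, 0, 1], [0, 0, 0, 0, 0, 0, 1], [0, 0, 0, 0, 0, 0, 1]]

```text
clock: 26.7
eef_pos: [0.4585, 0.2783, 0.4555]
eef_rot: [1.0, 0.03, -0.0, 0.0]
ft_force: [0.1, 0.0, -0.9]
opening: 0.0232
```

Run:
```python
from h import *
go([.4583,.2782,.3138],.0574)
```

```text
t26.70 pos [458.5 278.3 455.5] yaw 0.0605 tilt [-0. -0.] F [ 0.1   0.01 -0.93] open 0.0232
 shift now-axes [-2.000e-01  1.000e-01  1.417e+02]  turn z 0.0031
 shift after-turn [-2.000e-01  1.000e-01  1.417e+02]
```

servo_tool:
  targets:
    - [[0, 0, 6, 0, 0, 0.003, 1], [0, 0, 12, 0, 0, 0, 1], [0, 0, 18, 0, 0, 0, 1], [0, 0, 18, 0, 0, 0, 1], [0, 0, 18, 0, 0, 0, 1], [0, 0, 18, 0, 0, 0, 1], [0, 0, 18, 0, 0, 0, 1], [0, 0, 14, 0, 0, 0, 1], [0, 0, 8, 0, 0, 0, 1], [0, 0, 4, 0, 0, 0, 1]]

```text
clock: 27.7
eef_pos: [0.4583, 0.2781, 0.3202]
eef_rot: [1.0, 0.029, -0.001, 0.001]
ft_force: [-0.9, -0.2, -0.2]
opening: 0.0235
```

servo_tool:
  targets:
    - [[0, 0, 1.5, 0, 0, 0, 1], [0, 0, 1.5, 0, 0, 0, 1], [0, 0, 1.5, 0, 0, 0, 1], [0, 0, 0, 0, 0, 0, 1]]

```text
clock: 28.1
eef_pos: [0.4585, 0.2784, 0.3173]
eef_rot: [1.0, 0.029, 0.0, -0.0]
ft_force: [0.5, 1.3, -1.3]
opening: 0.0235
```

servo_tool:
  targets:
    - [[0, 0, 1, 0, 0, 0, 1], [0, 0, 1, 0, 0, 0, 1], [0, 0, 0, 0, 0, 0, 1]]

```text
clock: 28.4
eef_pos: [0.4584, 0.2784, 0.3149]
eef_rot: [1.0, 0.029, -0.0, -0.0]
ft_force: [-0.3, -1.3, 0.3]
opening: 0.0234
```

servo_tool:
  targets:
    - [[0, 0, 0.7, 0, 0, 0, 1], [0, 0, 0, 0, 0, 0, 1]]

```text
clock: 28.6
eef_pos: [0.4585, 0.2784, 0.3143]
eef_rot: [1.0, 0.029, -0.0, 0.0]
ft_force: [0.1, 0.4, -1.0]
opening: 0.0235
```

servo_tool:
  targets:
    - [[0, 0, 0.5, 0, 0, 0, 1], [0, 0, 0, 0, 0, 0, 1]]

```text
clock: 28.8
eef_pos: [0.4585, 0.2784, 0.3139]
eef_rot: [1.0, 0.029, 0.0, -0.0]
ft_force: [-0.3, 0.2, -1.0]
opening: 0.0235
```

servo_tool:
  targets:
    - [[0, 0, 0.5, 0, 0, 0, 1], [0, 0, 0, 0, 0, 0, 1]]

```text
clock: 29.0
eef_pos: [0.4585, 0.2784, 0.3138]
eef_rot: [1.0, 0.029, 0.0, -0.0]
ft_force: [-2.6, -0.8, 4.9]
opening: 0.0233
```

servo_tool:
  targets:
    - [[0, 0, 0.5, 0, 0, 0, 1], [0, 0, 0, 0, 0, 0, 1]]

```text
clock: 29.2
eef_pos: [0.4585, 0.2784, 0.3137]
eef_rot: [1.0, 0.029, 0.0, -0.0]
ft_force: [-3.3, -1.7, 8.7]
opening: 0.0232
```

Seated: Fz turned positive at the same height as at pickup. Releasing gradually.

servo_tool:
  targets:
    - [[0, 0, -0.7, 0, 0, 0, 0.65], [0, 0, 0, 0, 0, 0, 0.6], [0, 0, 0, 0, 0, 0, 0.5], [0, 0, 0, 0, 0, 0, 0.4], [0, 0, 0, 0, 0, 0, 0.4], [0, 0, 0, 0, 0, 0, 0.4]]

```text
clock: 29.8
eef_pos: [0.4585, 0.2784, 0.3134]
eef_rot: [1.0, 0.029, -0.0, 0.0]
ft_force: [0.8, -0.8, 0.4]
opening: 0.051
```

servo_tool:
  targets:
    - [[0, 0, -5, 0, 0, 0, 0.4], [0, 0, -10, 0, 0, 0, 0.4], [0, 0, -20, 0, 0, 0, 0.4], [0, 0, -25, 0, 0, 0, 0.4], [0, 0, -25, 0, 0, 0, 0.4], [0, 0, -25, 0, 0, 0, 0.4], [0, 0, -10, 0, 0, 0, 0.4], [0, 0, 0, 0, 0, 0, 0.4], [0, 0, 0, 0, 0, 0, 0.4]]

```text
clock: 30.7
eef_pos: [0.4582, 0.2782, 0.4329]
eef_rot: [1.0, 0.029, -0.0, 0.0]
ft_force: [0.8, -0.5, -0.4]
opening: 0.051
```

Run:
```python
from h import *
go([.4583,.2782,.43],.0574)
s=imaging.snapshot("scene")[:,:,::-1];cv2.imwrite("pics/v1.png",s);cv2.imwrite("pics/v2.png",cv2.resize(s[130:220,170:250],None,fx=6,fy=6,interpolation=cv2.INTER_CUBIC))
t=imaging.snapshot("top")[:,:,::-1];cv2.imwrite("pics/v3.png",t)
up=cv2.resize(s[300:400,280:380],None,fx=6,fy=6,interpolation=cv2.INTER_CUBIC);cv2.imwrite("pics/v4.png",up)
```

```text
t30.70 pos [458.2 278.2 432.9] yaw 0.0575 tilt [-0.0007 -0.0001] F [ 0.83 -0.52 -0.44] open 0.0510
 shift now-axes [ 0.1 -0.   2.9]  turn z 0.0001
 shift after-turn [ 0.1 -0.   2.9]
```

View pics/v2.png

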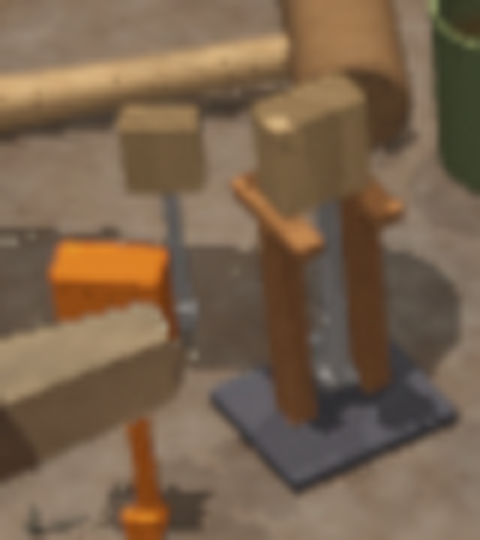

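View pics/v3.png

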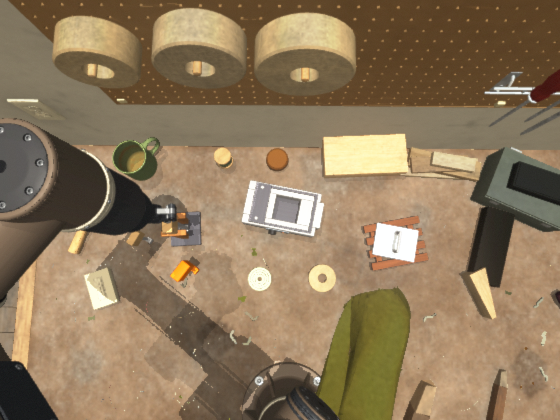

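View pics/v4.png

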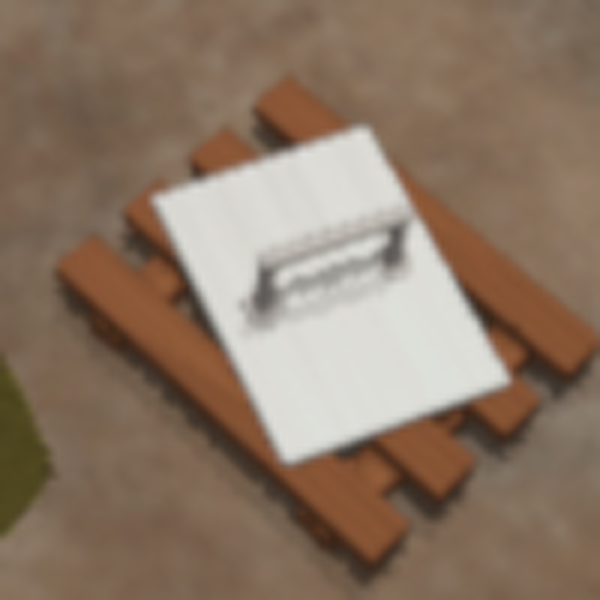

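Run:
```python
from h import *
from rig import job
for n,f,(x,y,w,h) in(("top","v3",(360,210,75,65)),("scene","v1",(295,310,80,80))):
    im=cv2.imread(f"pics/{f}.png")[y:y+h,x:x+w];hs=cv2.cvtColor(im,cv2.COLOR_BGR2HSV)
    m=((hs[...,1]<50)&(hs[...,2]>150)).astype(np.uint8)
    c=max(cv2.findContours(m,0,2)[0],key=cv2.contourArea);M=cv2.moments(cv2.convexHull(c))
    print(n,plane(n,x+M['m10']/M['m00'],y+M['m01']/M['m00'],.027))
job.sign_off()
```

```text
top [ 0.42867973 -0.27911042  0.027     ]
scene [ 0.42485755 -0.28044186  0.027     ]
the job is handed in; nothing more can be done
```

The lid is on the rest and the lifter is back on its stand. I handed the job in at about 31 s of the 67 s allowed.

**What I did:** I took the larger tan lifter from its stand and hooked it under the lid's loop. I drew the lid about 22 mm, until the pull rose from about 2 N to 6.6 N at the stop. I then lifted it level, set it on the rest, unhooked, and put the lifter back where I had picked it up.

**Last checks:**
- **Lid:** it looks flat on the rest. Its middle is about 2 mm from the rest's middle, which I measured as (0.426, −0.281). The two cameras disagree by about 4 mm in x for the lid (0.429 from the top view, 0.425 from the scene view), the same offset they showed all along.
- **Lifter:** it looks upright on both arms. The gripper is open and well above it.
- **Forces:** during the draw and the lift, the highest reading was about 6.6 N in any one direction. I only read the force at the end of each short move, so brief peaks between readings were not seen.
- **Bystanders:** the mug, thread spool and beeswax look unmoved in the last top picture.

No check failed.

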